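# Put the drained retractor away in its case and shut the lid

## Task

Take the longer and thicker of the two steel instruments, the one with the bent-up blade, out of its slanted trough in the drip rack and lay it down flat on the rubber mat, letting go of it there so that it drains. Then take it again, lay it flat in the open metal case, and lower the case's hinged lid until it is fully shut, without dropping the instrument or letting the lid slam. Leave the other instrument in the rack and everything else on the counter where it is.

Things in the scene. Friction and masses are not known exactly. Their poses are not given: they have to be found in the camera images.
- retractor: Bent-blade retractor, plain steel, 198 mm long, 160 g. Origin on its flat underside, x along its length, z up. Handle x = -105 to 25 mm, 22 wide (y), z 0 to 20; neck to x = 87, 20 wide, 12 thick; blade at x = 85 to 93, 28 wide, standing up to z = 38. Balances at x = -9. At the start its blade is at the trough's low far end, x points 35 degrees down; the handle overhangs the trough behind x = -39.
- retractor_end (a point): Middle of the retractor's overhanging handle end (x = -72, z = 10 mm in its frame), where it can be gripped across its 22 mm width while in the rack. Axes as the retractor's.
- retractor_mid (a point): Middle of the retractor's handle (x = -20, z = 10 mm in its frame), near its balance point. Axes as the retractor's.
- elevator: The other instrument: straight and slim, plain steel, 156 mm long, handle 14 mm wide, no bent blade. Lies in the other trough; to be left there. Same axes as the retractor (x down the trough).
- rack: Fixed white plastic drip rack, foot 150 x 150 mm, two open troughs side by side at y = -50 and 50 mm, rising towards the robot at 35 degrees. Origin on the counter under the troughs; x away from the robot. Trough: 32 mm wide inside, side walls 22 mm, floor's upper end 90 mm high at x = -29 mm. Either trough may hold the retractor; the rack stands left or right of the mat.
- mat: Fixed flat dark rubber mat, 220 (x) x 200 (y) mm, 4 mm thick; origin at the centre of its underside on the counter. In the middle, between rack and case.
- case: Fixed open metal case, 150 (x) x 230 (y) x 65 mm high, walls and floor 4 mm; origin at the centre of its underside, x away from the robot. Its lid is hinged on the far (+x) rim.
- lid (a joint): Angle of the case's lid in rad: 0 = fully shut, 1.57 = upright, larger = leaning back away from the robot. The hinge is stiff: the lid stays where it is left (2 to 4 N at its free edge moves it).
- lid_hinge (a point): Middle of the lid's hinge line, on the case's far top rim. Axes turn with the lid: x from the lid's free edge towards the hinge (the lid is a plate from x = -150 to 0 mm, 230 mm wide in y, z = 0 to 6 mm), z out of the lid's upper face, y along the hinge.
- lid_handle (a point): Outer end of the black knob on the lid's upper face (knob 30 mm from the lid's free edge, 35 mm high). Axes as lid_hinge. With the lid open the knob is on the far side.
- bowl_big: Bystander: steel bowl, 150 mm across, 55 mm high, at the back. Origin under its centre.
- bowl_small: Bystander: steel bowl, 100 mm across, 40 mm high, front left. Origin under its centre.
- cup: Bystander: steel cup, 70 mm across, 75 mm high, behind the mat. Origin under its centre.
- soap: Bystander: white bottle, 64 mm across, 170 mm high, at the back. Origin under its centre.
- brush: Bystander: scrubbing brush lying front right. Origin under its middle.

How it is judged (in metres and radians):
On the way, in this order (a step that is already met when the one before it is completed fails the run):
1. the retractor lies flat on the rubber mat, at rest and let go (x of retractor in the frame of mat between -0.075 and 0.075 m and y of retractor in the frame of mat between -0.07 and 0.07 m and z of retractor in the frame of mat below 0.022 m and angle between retractor's own x axis and vertical between 1.45 and 1.7 rad and contact force between retractor and the fingers below 0.2 N and linear speed of retractor below 0.03 m/s), for 0.3 s.
2. the retractor lies flat inside the case, at rest and let go (x of retractor in the frame of case between -0.07 and 0.07 m and y of retractor in the frame of case between -0.06 and 0.06 m and z of retractor in the frame of case below 0.03 m and angle between retractor's own x axis and vertical between 1.45 and 1.7 rad and contact force between retractor and the fingers below 0.2 N and linear speed of retractor below 0.03 m/s and value of joint lid above 0.3 rad), for 0.2 s.
At the end, for the whole second after the job is handed in: The retractor lies flat (within 7 degrees of level) and at rest on the floor of the case, let go, and the lid is fully shut (under 0.04 rad, about 6 mm at its free edge) (x of retractor in the frame of case between -0.07 and 0.07 m and y of retractor in the frame of case between -0.06 and 0.06 m and z of retractor in the frame of case below 0.03 m and angle between retractor's own x axis and vertical between 1.45 and 1.7 rad and contact force between retractor and the fingers below 0.2 N and linear speed of retractor below 0.03 m/s and value of joint lid below 0.04 rad); the robot touches nothing.
It fails at once if the lid is slammed: it closes faster than 2.5 rad/s (velocity of joint lid below -2.5 rad/s).
It fails at once if the retractor is dropped or thrown: it moves faster than 1 m/s out of the fingers (linear speed of retractor above 1 m/s and contact force between retractor and the fingers below 0.1 N).
It fails at once if the other instrument in the rack is moved by more than 30 mm (distance of elevator from where it was at the start of the episode above 0.03 m).
It fails at once if another thing on the counter is moved by more than 50 mm (distance of any of bowl_big, bowl_small, cup, soap, brush from where it was at the start of the episode above 0.05 m).
It also fails if it takes over 72 s, if anything falls off the work surface, if the arm or the gripper's body presses on something with over 40 N, if the wrist force passes 120 N, or if a joint passes its speed limit or range.

## Robot

A 7-joint arm with a two-finger parallel gripper is mounted at the origin on the work surface. World frame = base frame: x ahead of the robot, y to its left, z up, the work surface at z = 0. Lengths are in mm, angles in rad, forces in N, time in s.
With the tool pointing down it reaches from about 350 to 775 mm from the base axis. Payload 3.1 kg.
Tool frame: the origin (TCP) lies midway between the tips of the shut fingers; the grasp point (between the pads) lies 19 mm behind it; x points along the fingers, y is the direction in which the jaws open and shut, and the axes are right-handed (so a half turn about x gives the same grasp; the last joint's range is limited). The gripper opens to 85 mm and grips with 20 to 120 N. Pads are 22 mm wide; open, the fingers measure 114 mm over their backs; the gripper's body (76 mm by 85 mm) begins 54 mm behind the grasp point. The pads swing forward as they close: fully open they stand 13 mm farther back than shut.
Start: joints at [1.231, 0.311, 0.014, 1.512, -0.004, 1.319, -0.027], TCP at [161.413, -525.798, 231.304] pointing down, gripper open.
Joint ranges: [-2.7, 2.7], [-0.3, 1.91], [-1.27, 1.3], [0.12, 2.57], [-1.44, 4.58], [0.2, 2.03], [-3.05, 3.05]. Speed limits (rad/s): [2.79, 2.79, 3.14, 3.14, 3.14, 3.14, 3.14].

## Interface

Orientations are given as a 3x3 rotation matrix whose columns are the frame's x, y, z axes.
In Python, from bench import robot gives the robot as it stands. The module is installed in compiled form; this text tells all that it offers.
- The arm moves only by the tool step_arm, never from a script. Its argument "rows" is a list of rows, each an object with "translation": the shift along the tool's x, y, z in cm, a list of three; "delta_rot": the turn, a rotation vector about the tool's x, y, z in degrees, a list of three; "fingers": the opening, from 0 (shut) to 1 (fully open). A call has exactly 10 rows; each row shifts and turns the commanded pose from where the row before left it, along the tool's axes as they then stand; what a row does not reach is not made up. A row lasts 1/10 s, in which the tool goes at most 50 mm and 8.59 degrees, less where a joint would pass 70% of its speed; a pose out of reach is approached as far as the arm can. A call is refused whole if a number of a shift passes 5 or a number of a turn 8.59, either way. A call with a gripper value outside its range is refused whole. The fingers move at their own pace and stop on an object; "newtons" is the grip in N (left out, the last holds). Time passes only in rows, so rows that do not move let the fingers close, or fill a call up. It gives the time, the measured TCP pose, the force and the opening at its end, in the units of the state.
- robot.get_state(): the state, without advancing time (a new reading comes with each control period).
- robot.capture(name): name is "side" or "top"; returns the picture (384x512x3 uint8, red, green, blue); there is no depth.
- robot.camera_params(name): a dict with "camera_matrix" (3x3 intrinsics, pixels), "world_to_cam" (4x4, takes a point from world to camera coordinates). Camera axes: x right, y down, z forward; pixel columns grow to the right and rows downward; lengths in mm; the calibration is good to about 2 mm. A picture is of the moment at which its call begins. camera_params takes no time and is no camera call.
- robot.hand_in(): hands the job in, once; it reports no verdict.
The state is a dict: "t": time; "q": joint angles; "joint_velocities": joint speeds; "effort": joint torques, N m; "ee_pos": TCP position; "orientation": TCP orientation; "wrist_force": force on the tool from outside, world axes, zero at the start; "torque": the same for the moment, N m; "gripper_width": finger opening in mm.
Only numpy, scipy, OpenCV 4.12 (cv2) and the standard library are available. Lean on these libraries where they do the work, as an engineer would, in place of code of your own. Each camera call takes 0.05 s, during which the arm holds its last target.

## Working session

There is one attempt and no reset: what is moved stays moved. The work goes in short steps, Python scripts to look and compute and a tool call to move; the robot and the scene stay as the last step left them, time stands still between calls to the robot, and variables do not carry over. Pictures are saved under pics/ and viewed, and the job is handed in when it is done.

Besides the shell and the picture viewer there is one more tool, called after ">>>" as name(argument=value, ...), one argument or row to a line, values as JSON. step_arm: Moves the arm, as the interface text tells. Its arguments: {"type":"object","properties":{"rows":{"type":"array","items":{"type":"object","properties":{"translation":{"type":"array","items":{"type":"number"}},"delta_rot":{"type":"array","items":{"type":"number"}},"fingers":{"type":"number"}}}},"newtons":{"type":"number"}},"required":["rows"]}

```bash
mkdir -p pics; ls; python3 - <<'E'
from bench import robot
import cv2,numpy as np
s=robot.get_state()
for k,v in s.items(): print(k,np.round(v,3).tolist())
for n in("side","top"):
    im=robot.capture(n); cv2.imwrite(f"pics/{n}0.png",im[:,:,::-1])
    p=robot.camera_params(n); print(n,np.round(p["camera_matrix"],2).tolist(),np.round(p["world_to_cam"],4).tolist())
E
```

```text
pics
t 0.0
q [1.231, 0.312, 0.014, 1.513, -0.004, 1.319, -0.027]
joint_velocities [0.001, 0.002, 0.001, -0.002, -0.0, -0.0, 0.001]
effort [0.001, -37.992, 0.146, -23.059, 0.012, 0.014, -0.0]
ee_pos [161.16, -525.096, 230.208]
orientation [[-0.001, 0.293, -0.956], [0.002, -0.956, -0.293], [-1.0, -0.002, 0.0]]
wrist_force [-0.133, -0.285, 0.003]
torque [-0.043, -0.005, 0.041]
gripper_width 85.704
side [[350.76, 0.0, 257.58], [0.0, 350.76, 191.33], [0.0, 0.0, 1.0]] [[-0.9762, -0.2168, 0.0029, 510.014], [-0.1684, 0.7496, -0.6401, 144.9083], [0.1366, -0.6253, -0.7683, 1002.9], [0.0, 0.0, 0.0, 1.0]]
top [[459.23, 0.0, 259.46], [0.0, 459.23, 195.45], [0.0, 0.0, 1.0]] [[0.0273, -0.9992, 0.0298, -28.8755], [-0.9869, -0.0317, -0.1583, 535.7926], [0.1591, -0.0251, -0.9869, 1240.3989], [0.0, 0.0, 0.0, 1.0]]
```

View pics/side0.png

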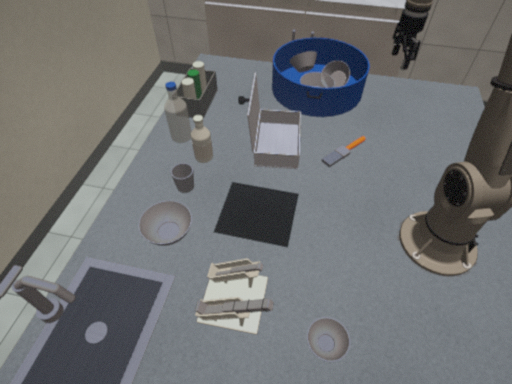

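View pics/top0.png

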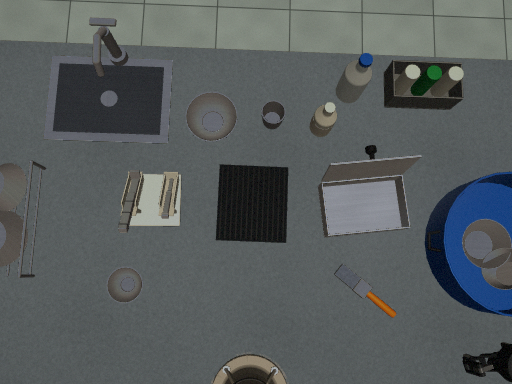

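The top view shows the rack at left around (155,200), with the retractor in its left trough around (130,200) and the elevator around (170,195). The mat is at (253,203). The case is at (365,205), with its lid open at about 90° or more and the knob at (371,152). I'll zoom in.

```bash
python3 - <<'E'
import cv2,numpy as np
t=cv2.imread("pics/top0.png"); s=cv2.imread("pics/side0.png")
a=cv2.resize(t[160:240,100:200],(800,640),interpolation=cv2.INTER_CUBIC)[:600]
cv2.imwrite("pics/top_rack.png",cv2.resize(t[160:235,100:200],(800,600),interpolation=cv2.INTER_CUBIC))
cv2.imwrite("pics/top_case.png",cv2.resize(t[140:245,310:450],(800,600),interpolation=cv2.INTER_CUBIC))
cv2.imwrite("pics/side_rack.png",cv2.resize(s[255:335,185:285],(750,600),interpolation=cv2.INTER_CUBIC))
cv2.imwrite("pics/side_case.png",cv2.resize(s[70:175,230:370],(800,600),interpolation=cv2.INTER_CUBIC))
E
```

```text
(no output)
```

View pics/top_rack.png

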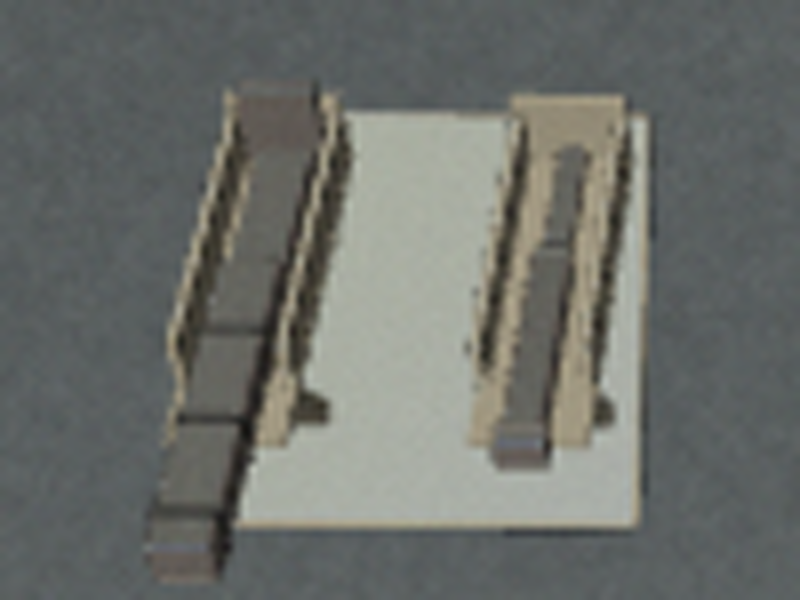

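View pics/side_rack.png

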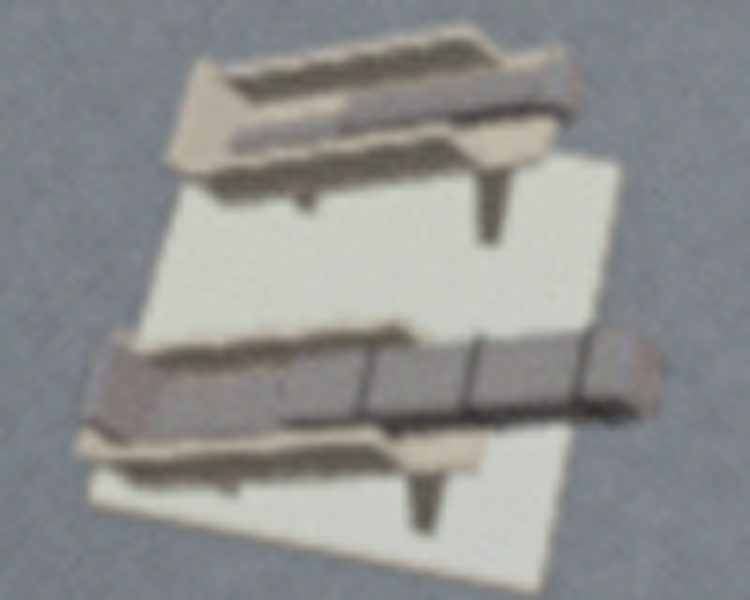

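View pics/top_case.png

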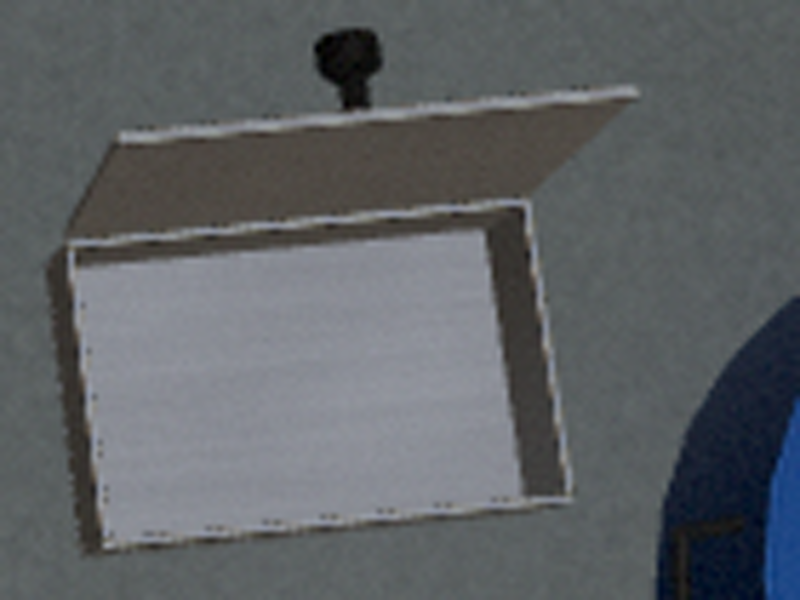

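View pics/side_case.png

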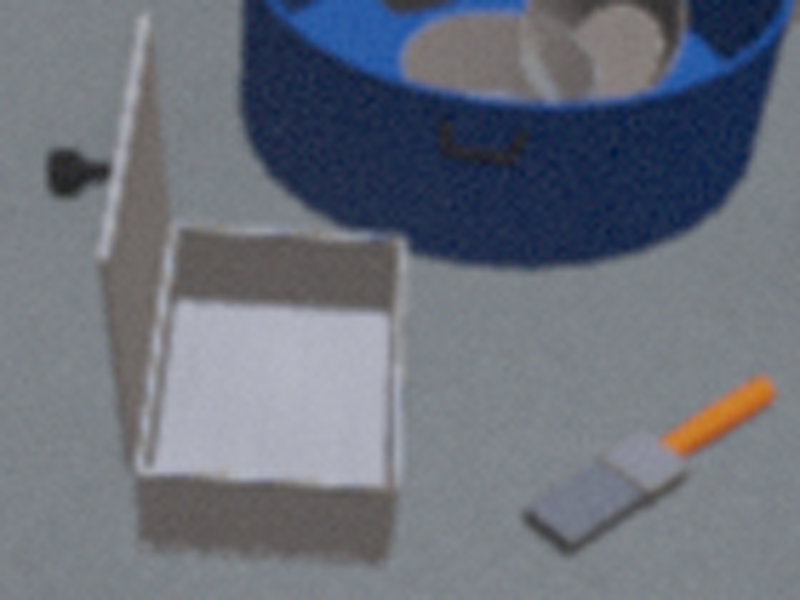

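```bash
cat > h.py <<'E'
import numpy as np, cv2
from bench import robot
P={n:robot.camera_params(n) for n in("side","top")}
def ray(n,uv):
    K=np.array(P[n]["camera_matrix"]);T=np.array(P[n]["world_to_cam"])
    d=T[:3,:3].T@np.linalg.solve(K,[uv[0],uv[1],1.]); o=-T[:3,:3].T@T[:3,3]
    return o,d
def onz(n,uv,z):
    o,d=ray(n,uv); return o+d*(z-o[2])/d[2]
def tri(t,s):
    M=[K@T[:3] for K,T in((np.array(P[n]["camera_matrix"]),np.array(P[n]["world_to_cam"])) for n in("top","side"))]
    X=cv2.triangulatePoints(M[0],M[1],np.float64(t).reshape(2,1),np.float64(s).reshape(2,1)).ravel();X=X[:3]/X[3]
    return X
def proj(n,X):
    K=np.array(P[n]["camera_matrix"]);T=np.array(P[n]["world_to_cam"])
    c=K@(T[:3,:3]@X+T[:3,3]); return c[:2]/c[2]
def un(p,o,s): return [(p[0]+.5)/s-.5+o[0],(p[1]+.5)/s-.5+o[1]]
E
python3 - <<'E'
from h import *
np.set_printoptions(precision=1,suppress=True)
T=lambda p:un(p,(100,160),8); S=lambda p:un(p,(185,255),7.5)
tg=[[(207,328),(268,330)],[(180,417),(243,420)],[(150,508),(220,512)]]
sg=[[(362,418),(372,345)],[(465,412),(480,338)],[(578,408),(590,330)]]
for a,b in zip(tg,sg):
    l=[]
    for p,q in zip(a,b):
        X=tri(T(p),S(q)); l.append(X); print(X,"reproj",proj("top",X)-T(p),proj("side",X)-S(q))
    print(" mid",(l[0]+l[1])/2,np.linalg.norm(l[0]-l[1]))
print("foot",[onz("top",T(p),5) for p in[(648,112),(635,527),(235,525)]])
C=lambda p:un(p,(310,140),800/140); D=lambda p:un(p,(230,70),800/140)
rim=[onz("top",C(p),65) for p in[(68,240),(530,200),(572,500),(104,550)]]
print("rim",rim,sum(rim)/4,[np.linalg.norm(rim[i]-rim[(i+1)%4]) for i in range(4)])
f=[tri(C((120,138)),D((103,258))),tri(C((636,92)),D((148,12)))];print("free edge",f)
k=tri(C((350,50)),D((60,172)));print("knob",k)
t=cv2.imread("pics/top0.png");g=cv2.cvtColor(t,cv2.COLOR_BGR2GRAY)
m=(g<40).astype(np.uint8);m[:150]=0;m[260:]=0;m[:,:205]=0;m[:,300:]=0
m=cv2.morphologyEx(m,cv2.MORPH_CLOSE,np.ones((5,5)))
c=max(cv2.findContours(m,0,2)[0],key=cv2.contourArea);r=cv2.minAreaRect(c);print("mat px",r)
b=[onz("top",p,4) for p in cv2.boxPoints(r)];print(b,sum(b)/4)
E
```

```text
[504.1 347.2  80.9] reproj [-0.   0.3] [-0.6 -0.1]
[504.7 326.   84.4] reproj [ 0.  -0.1] [0.2 0.1]
 mid [504.4 336.6  82.6] 21.48124174145458
[471.3 347.5 104.6] reproj [-0.   0.2] [-0.4 -0.1]
[471.  326.1 108. ] reproj [-0.  0.] [-0.1 -0. ]
 mid [471.2 336.8 106.3] 21.640326742232308
[438.5 348.3 128.6] reproj [-0.   0.4] [-0.8 -0.2]
[438.5 325.7 129.9] reproj [-0.   0.1] [-0.2 -0.1]
 mid [438.5 337.  129.3] 22.64897768174244
foot [array([599.2, 215.5,   5. ]), array([449.2, 211.9,   5. ]), array([445.7, 352.5,   5. ])]
rim [array([ 577.3, -183.2,   65. ]), array([ 604.7, -409.9,   65. ]), array([ 458.2, -426.9,   65. ]), array([ 427.6, -201.3,   65. ])] [ 517.  -305.3   65. ] [np.float64(228.28211950612427), np.float64(147.44248952026996), np.float64(227.67664573902616), np.float64(150.77269245559415)]
free edge [array([ 593.9, -181.8,  210.7]), array([ 620.9, -405.6,  215. ])]
knob [ 645.5 -290.7  179.4]
mat px ((251.96981811523438, 203.1943359375), (69.62986755371094, 75.2767105102539), 2.4895527362823486)
[array([413.2, 106.9,   4. ]), array([631.2, 106.6,   4. ]), array([629.1, -96. ,   4. ]), array([410.4, -90.5,   4. ])] [521.    6.7   4. ]
```

```bash
python3 - <<'E'
from h import *
np.set_printoptions(precision=1,suppress=True)
T=lambda p:un(p,(100,160),8); S=lambda p:un(p,(185,255),7.5)
for nm,t,s in[("trough R end, right",(590,443),(548,150)),("troughL end right",(288,443),None),("ret end L",(148,545),(640,412)),("ret end R",(220,545),(660,335)),("ret bottom R",(218,578),(662,350)),
 ("blade top L",(240,85),(85,425)),("blade top R",(318,82),(118,338)),("foot near right",(635,527),(620,163)),("foot far right",(648,112),(185,180))]:
    if s:
        X=tri(T(t),S(s)); print(nm,X,proj("top",X)-T(t),proj("side",X)-S(s))
    else: print(nm,onz("top",T(t),90))
# line positions: model
u=np.array([438.5-504.4,0.4,129.3-82.6]);u/=np.linalg.norm(u);print(u)
g1=np.array([504.4,336.6,82.6])
for d in range(70,125,10): X=g1+u*d; print(d,X,(np.array(proj("top",X))-[100,160])*8,(np.array(proj("side",X))-[185,255])*7.5)
E
```

```text
trough R end, right [474.4 225.2  31.4] [-0.   0.4] [-0.8 -0.2]
troughL end right [466.  315.3  90. ]
ret end L [424.3 347.  132.6] [-0.1  1.2] [-2.4 -0.6]
ret end R [424.2 324.  133.7] [-0.1  1.5] [-2.9 -0.8]
ret bottom R [417.5 325.6 126.6] [-0.   0.2] [-0.4 -0.1]
blade top L [596.1 353.2  38.6] [0.  0.4] [-0.7 -0.2]
blade top R [596.1 325.1  42.5] [0.  0.8] [-1.5 -0.4]
foot near right [449.2 211.9   5.2] [ 0. -0.] [0. 0.]
foot far right [611.8 224.7 -55.8] [-0. -0.] [0.1 0. ]
[-0.8  0.   0.6]
70 [447.3 336.9 123.1] [188.5 483.3] [546.7 366.4]
80 [439.1 337.  128.9] [181.7 506.8] [574.5 364.6]
90 [431.  337.  134.6] [174.8 530.6] [602.8 362.9]
100 [422.8 337.1 140.4] [167.9 554.7] [631.5 361.1]
110 [414.7 337.1 146.2] [160.8 579. ] [660.6 359.3]
120 [406.5 337.2 152. ] [153.7 603.7] [690.2 357.4]
```

The measurements agree with each other. The retractor lies at y≈337 with its nose 35° down, and the grip point is near (447, 337, 111). The mat centre is about (521, 7) and the case centre about (517, -305), with case yaw about 7°. Next I'll write a planner that prints rows.

```bash
cat > plan.py <<'E'
import numpy as np
from scipy.spatial.transform import Rotation as Ro
from bench import robot
def tool(yaw,pitch=0.):
    # yaw: tool y axis = world y turned by yaw deg (fingers down); pitch>0: tool x leans back to robot (deg), about tool y
    B=np.array([[0,0,1],[0,1,0],[-1,0,0]],float)
    return Ro.from_euler('z',yaw,degrees=True).as_matrix()@Ro.from_euler('y',pitch,degrees=True).as_matrix()@B
def plan(segs,p=None,R=None):
    """segs: list of (pos,R,nrows)"""
    s=robot.get_state()
    p=np.array(s["ee_pos"]) if p is None else p; R=np.array(s["orientation"]) if R is None else R
    i=0
    for P1,R1,n in segs:
        P1=np.array(P1,float)
        for k in range(n):
            f=1/(n-k)
            rv=np.round(Ro.from_matrix(R.T@R1).as_rotvec(degrees=True)*f,1)
            tr=np.round(R.T@(P1-p)*f/10,1)
            print(i,"T",(tr+0.).tolist(),"R",(rv+0.).tolist()); i+=1
            p=p+R@(tr*10); R=R@Ro.from_rotvec(rv,degrees=True).as_matrix()
        print("  ->",p.round(1))
    return p,R
def st():
    s=robot.get_state(); R=np.array(s["orientation"])
    print("t",round(s["t"],2),"p",np.round(s["ee_pos"],1),"w",round(s["gripper_width"],1),"F",np.round(s["wrist_force"],1),"q",np.round(s["q"],2)); print(R.round(3).tolist())
E
python3 - <<'E'
from plan import *
plan([((420,-250,320),tool(-90),10),((530,90,320),tool(-20),10),((499,337,185),tool(0.5,35),10)])
E
```

```text
0 T [-0.9, -1.9, -3.3] R [-7.3, 0.0, 0.0]
1 T [-0.9, -1.4, -3.5] R [-7.3, 0.0, 0.0]
2 T [-0.9, -1.0, -3.6] R [-7.3, 0.0, 0.0]
3 T [-0.9, -0.5, -3.7] R [-7.3, 0.0, 0.0]
4 T [-0.9, 0.0, -3.8] R [-7.3, 0.0, 0.0]
5 T [-0.9, 0.4, -3.8] R [-7.3, 0.0, 0.0]
6 T [-0.9, 0.9, -3.7] R [-7.3, 0.0, 0.0]
7 T [-0.9, 1.4, -3.5] R [-7.3, 0.0, 0.0]
8 T [-0.9, 1.8, -3.3] R [-7.3, -0.1, 0.0]
9 T [-0.8, 2.2, -3.0] R [-7.2, 0.0, 0.1]
  -> [ 419.6 -250.4  319.6]
10 T [0.0, 1.1, -3.4] R [-7.0, 0.0, 0.0]
11 T [0.0, 1.5, -3.2] R [-7.0, 0.0, 0.0]
12 T [0.0, 1.9, -3.0] R [-7.0, 0.0, 0.0]
13 T [0.0, 2.3, -2.8] R [-7.0, 0.0, 0.0]
14 T [0.0, 2.6, -2.5] R [-7.0, 0.0, 0.0]
15 T [0.0, 2.8, -2.2] R [-7.0, 0.0, 0.0]
16 T [0.0, 3.1, -1.8] R [-7.0, 0.0, 0.0]
17 T [0.0, 3.3, -1.4] R [-7.0, 0.0, 0.0]
18 T [0.0, 3.4, -1.0] R [-7.0, 0.0, 0.0]
19 T [0.0, 3.6, -0.6] R [-7.0, 0.0, 0.0]
  -> [529.7  90.3 319.8]
20 T [1.3, 2.2, -1.1] R [-2.0, 3.5, -0.6]
21 T [1.4, 2.3, -1.0] R [-2.0, 3.5, -0.6]
22 T [1.4, 2.3, -0.8] R [-2.0, 3.5, -0.6]
23 T [1.4, 2.3, -0.6] R [-2.0, 3.5, -0.6]
24 T [1.5, 2.4, -0.5] R [-2.0, 3.4, -0.6]
25 T [1.5, 2.4, -0.3] R [-2.0, 3.5, -0.7]
26 T [1.4, 2.4, -0.1] R [-2.0, 3.4, -0.6]
27 T [1.4, 2.5, 0.0] R [-1.9, 3.5, -0.7]
28 T [1.4, 2.5, 0.2] R [-2.0, 3.4, -0.6]
29 T [1.3, 2.5, 0.4] R [-1.9, 3.5, -0.7]
  -> [499.  337.5 185.2]
```

>>> step_arm(
  rows=[
    {"translation":[-0.9,-1.9,-3.3],"delta_rot":[-7.3,0,0],"fingers":1},
    {"translation":[-0.9,-1.4,-3.5],"delta_rot":[-7.3,0,0],"fingers":1},
    {"translation":[-0.9,-1.0,-3.6],"delta_rot":[-7.3,0,0],"fingers":1},
    {"translation":[-0.9,-0.5,-3.7],"delta_rot":[-7.3,0,0],"fingers":1},
    {"translation":[-0.9,0,-3.8],"delta_rot":[-7.3,0,0],"fingers":1},
    {"translation":[-0.9,0.4,-3.8],"delta_rot":[-7.3,0,0],"fingers":1},
    {"translation":[-0.9,0.9,-3.7],"delta_rot":[-7.3,0,0],"fingers":1},
    {"translation":[-0.9,1.4,-3.5],"delta_rot":[-7.3,0,0],"fingers":1},
    {"translation":[-0.9,1.8,-3.3],"delta_rot":[-7.3,0,0],"fingers":1},
    {"translation":[-0.8,2.2,-3.0],"delta_rot":[-7.2,0,0],"fingers":1},
  ],
  newtons=60,
)

```text
t: 1.1
ee_pos: [420.4, -249.5, 320.4]
orientation: [[-0.0, 1.0, 0.005], [0.0, 0.005, -1.0], [-1.0, -0.0, -0.0]]
wrist_force: [0.6, -0.7, 0.1]
gripper_width: 85.1
```

>>> step_arm(
  rows=[
    {"translation":[0,1.1,-3.4],"delta_rot":[-7,0,0],"fingers":1},
    {"translation":[0,1.5,-3.2],"delta_rot":[-7,0,0],"fingers":1},
    {"translation":[0,1.9,-3.0],"delta_rot":[-7,0,0],"fingers":1},
    {"translation":[0,2.3,-2.8],"delta_rot":[-7,0,0],"fingers":1},
    {"translation":[0,2.6,-2.5],"delta_rot":[-7,0,0],"fingers":1},
    {"translation":[0,2.8,-2.2],"delta_rot":[-7,0,0],"fingers":1},
    {"translation":[0,3.1,-1.8],"delta_rot":[-7,0,0],"fingers":1},
    {"translation":[0,3.3,-1.4],"delta_rot":[-7,0,0],"fingers":1},
    {"translation":[0,3.4,-1.0],"delta_rot":[-7,0,0],"fingers":1},
    {"translation":[0,3.6,-0.6],"delta_rot":[-7,0,0],"fingers":1},
  ],
)

```text
t: 2.1
ee_pos: [530.0, 90.7, 319.8]
orientation: [[-0.001, 0.339, 0.941], [-0.001, 0.941, -0.339], [-1.0, -0.001, -0.001]]
wrist_force: [-0.4, 0.1, -0.7]
gripper_width: 85.5
```

```bash
python3 - <<'E'
from plan import *
st()
plan([((499,337,185),tool(0.5,35),10)])
E
```

```text
t 2.1 p [530.   90.7 319.8] w 85.5 F [-0.4  0.1 -0.7] q [ 0.35  0.34 -0.77  1.35  0.24  1.55  0.83]
[[-0.001, 0.339, 0.941], [-0.001, 0.941, -0.339], [-1.0, -0.001, -0.001]]
0 T [1.3, 2.2, -1.1] R [-2.0, 3.5, -0.6]
1 T [1.4, 2.3, -1.0] R [-2.0, 3.5, -0.6]
2 T [1.4, 2.3, -0.8] R [-2.0, 3.4, -0.6]
3 T [1.4, 2.3, -0.6] R [-2.0, 3.5, -0.6]
4 T [1.5, 2.4, -0.5] R [-1.9, 3.5, -0.6]
5 T [1.4, 2.4, -0.3] R [-1.9, 3.4, -0.6]
6 T [1.4, 2.4, -0.1] R [-2.0, 3.5, -0.6]
7 T [1.4, 2.5, 0.1] R [-1.9, 3.4, -0.6]
8 T [1.4, 2.5, 0.2] R [-2.0, 3.5, -0.7]
9 T [1.4, 2.4, 0.4] R [-1.9, 3.4, -0.6]
  -> [499.2 336.5 184.8]
```

>>> step_arm(
  rows=[
    {"translation":[1.3,2.2,-1.1],"delta_rot":[-2.0,3.5,-0.6],"fingers":1},
    {"translation":[1.4,2.3,-1.0],"delta_rot":[-2.0,3.5,-0.6],"fingers":1},
    {"translation":[1.4,2.3,-0.8],"delta_rot":[-2.0,3.4,-0.6],"fingers":1},
    {"translation":[1.4,2.3,-0.6],"delta_rot":[-2.0,3.5,-0.6],"fingers":1},
    {"translation":[1.5,2.4,-0.5],"delta_rot":[-1.9,3.5,-0.6],"fingers":1},
    {"translation":[1.4,2.4,-0.3],"delta_rot":[-1.9,3.4,-0.6],"fingers":1},
    {"translation":[1.4,2.4,-0.1],"delta_rot":[-2.0,3.5,-0.6],"fingers":1},
    {"translation":[1.4,2.5,0.1],"delta_rot":[-1.9,3.4,-0.6],"fingers":1},
    {"translation":[1.4,2.5,0.2],"delta_rot":[-2.0,3.5,-0.7],"fingers":1},
    {"translation":[1.4,2.4,0.4],"delta_rot":[-1.9,3.4,-0.6],"fingers":1},
  ],
)

```text
t: 3.1
ee_pos: [500.3, 336.5, 184.0]
orientation: [[-0.575, -0.004, 0.818], [-0.002, 1.0, 0.004], [-0.818, 0.0, -0.575]]
wrist_force: [0.7, 0.1, 0.3]
gripper_width: 85.6
```

```bash
python3 - <<'E'
from plan import *
st()
plan([((442,337,103),tool(0.5,35),10)])
E
```

```text
t 3.1 p [500.3 336.5 184. ] w 85.6 F [0.7 0.1 0.3] q [-0.2   1.   -0.78  0.79  0.21  1.98  0.78]
[[-0.575, -0.004, 0.818], [-0.002, 1.0, 0.004], [-0.818, 0.0, -0.575]]
0 T [1.0, 0.0, 0.0] R [0.0, 0.0, 0.0]
1 T [1.0, 0.0, 0.0] R [0.0, 0.0, 0.0]
2 T [1.0, 0.0, 0.0] R [0.0, 0.0, 0.0]
3 T [1.0, 0.0, 0.0] R [0.0, 0.0, 0.0]
4 T [1.0, 0.0, 0.0] R [0.0, 0.0, 0.0]
5 T [1.0, 0.0, 0.0] R [0.0, 0.0, 0.0]
6 T [1.0, 0.0, 0.0] R [0.0, 0.0, 0.0]
7 T [1.0, 0.0, 0.0] R [-0.1, 0.0, -0.1]
8 T [1.0, 0.0, -0.1] R [0.0, 0.0, 0.0]
9 T [1.0, 0.1, 0.0] R [-0.1, -0.1, -0.1]
  -> [442.  337.2 102.8]
```

>>> step_arm(
  rows=[
    {"translation":[0.6,0,0],"delta_rot":[0,0,0],"fingers":1},
    {"translation":[0.6,0,0],"delta_rot":[0,0,0],"fingers":1},
    {"translation":[0.6,0,0],"delta_rot":[0,0,0],"fingers":1},
    {"translation":[0.6,0,0],"delta_rot":[0,0,0],"fingers":1},
    {"translation":[0.6,0,0],"delta_rot":[0,0,0],"fingers":1},
    {"translation":[0.6,0,0],"delta_rot":[0,0,0],"fingers":1},
    {"translation":[0.6,0,0],"delta_rot":[0,0,0],"fingers":1},
    {"translation":[0.6,0,0],"delta_rot":[0,0,0],"fingers":1},
    {"translation":[0.6,0,0],"delta_rot":[0,0,0],"fingers":1},
    {"translation":[0.6,0,0],"delta_rot":[0,0,0],"fingers":1},
  ],
)

```text
t: 4.1
ee_pos: [465.6, 335.8, 135.8]
orientation: [[-0.573, -0.004, 0.82], [-0.002, 1.0, 0.004], [-0.82, 0.001, -0.573]]
wrist_force: [1.2, 0.1, 0.3]
gripper_width: 85.5
```

```bash
python3 - <<'E'
from plan import *
from h import *
st()
plan([((442,337,103),tool(0.5,35),8)])
for n in("side","top"):
    im=robot.capture(n)[:,:,::-1]
    o=(90,150) if n=="top" else (180,235)
    cv2.imwrite(f"pics/{n}1.png",cv2.resize(im[o[1]:o[1]+90,o[0]:o[0]+120],(800,600),interpolation=cv2.INTER_CUBIC))
E
```

```text
t 4.1 p [465.6 335.8 135.8] w 85.5 F [1.2 0.1 0.3] q [-0.15  0.97 -0.79  1.01  0.2   1.81  0.76]
[[-0.573, -0.004, 0.82], [-0.002, 1.0, 0.004], [-0.82, 0.001, -0.573]]
0 T [0.5, 0.0, 0.0] R [0.0, 0.0, 0.0]
1 T [0.5, 0.0, 0.0] R [0.0, 0.0, 0.0]
2 T [0.5, 0.0, 0.0] R [0.0, 0.0, 0.0]
3 T [0.5, 0.0, 0.0] R [0.0, 0.0, 0.0]
4 T [0.5, 0.0, 0.0] R [-0.1, 0.0, 0.0]
5 T [0.5, 0.0, 0.0] R [0.0, 0.0, -0.1]
6 T [0.5, 0.1, 0.0] R [-0.1, 0.0, 0.0]
7 T [0.5, 0.0, -0.1] R [0.0, 0.1, -0.1]
  -> [441.8 336.7 103.6]
```

View pics/top1.png

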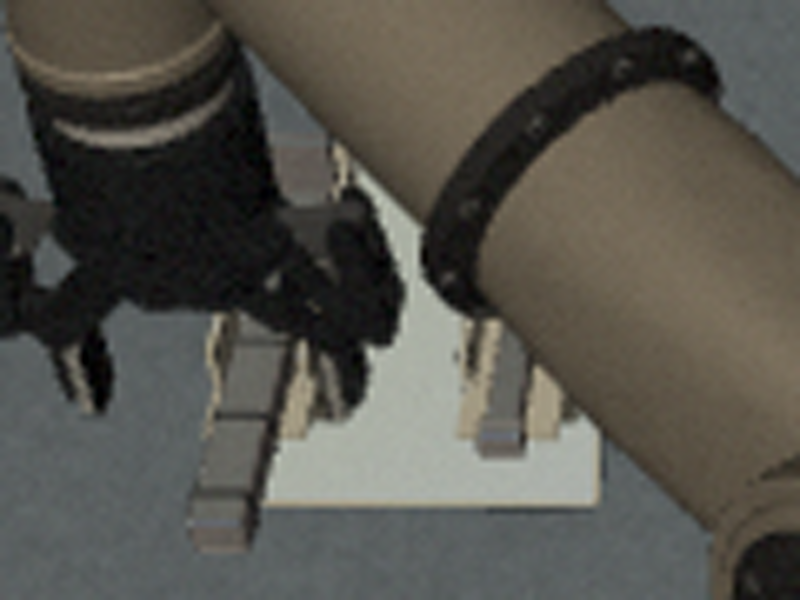

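View pics/side1.png

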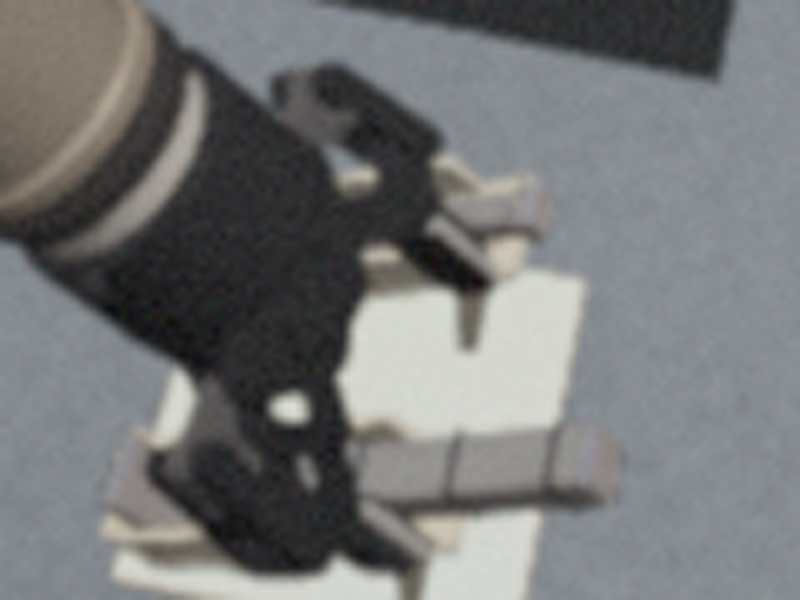

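The fingers straddle the overhanging handle: tips at (90,390) and (345,400), handle at (240,390) in the top crop. I'll go down another 40 mm and close.

>>> step_arm(
  rows=[
    {"translation":[0.5,0,0],"delta_rot":[0,0,0],"fingers":1},
    {"translation":[0.5,0,0],"delta_rot":[0,0,0],"fingers":1},
    {"translation":[0.5,0,0],"delta_rot":[0,0,0],"fingers":1},
    {"translation":[0.5,0,0],"delta_rot":[0,0,0],"fingers":1},
    {"translation":[0.5,0,0],"delta_rot":[0,0,0],"fingers":1},
    {"translation":[0.5,0,0],"delta_rot":[0,0,0],"fingers":1},
    {"translation":[0.5,0,0],"delta_rot":[0,0,0],"fingers":1},
    {"translation":[0.5,0,0],"delta_rot":[0,0,0],"fingers":1},
    {"translation":[0.1,0,0],"delta_rot":[0,0,0],"fingers":0.7},
    {"translation":[0,0,0],"delta_rot":[0,0,0],"fingers":0.5},
  ],
)

```text
t: 5.2
ee_pos: [442.2, 335.7, 102.5]
orientation: [[-0.573, -0.004, 0.82], [-0.002, 1.0, 0.004], [-0.82, 0.001, -0.573]]
wrist_force: [-1.4, -0.3, -0.1]
gripper_width: 59.0
```

>>> step_arm(
  rows=[
    {"translation":[0,0,0],"delta_rot":[0,0,0],"fingers":0.4},
    {"translation":[0,0,0],"delta_rot":[0,0,0],"fingers":0.3},
    {"translation":[0,0,0],"delta_rot":[0,0,0],"fingers":0.2},
    {"translation":[0,0,0],"delta_rot":[0,0,0],"fingers":0.1},
    {"translation":[0,0,0],"delta_rot":[0,0,0],"fingers":0},
    {"translation":[0,0,0],"delta_rot":[0,0,0],"fingers":0},
    {"translation":[0,0,0],"delta_rot":[0,0,0],"fingers":0},
    {"translation":[0,0,0],"delta_rot":[0,0,0],"fingers":0},
    {"translation":[0,0,0],"delta_rot":[0,0,0],"fingers":0},
    {"translation":[0,0,0],"delta_rot":[0,0,0],"fingers":0},
  ],
  newtons=60,
)

```text
t: 6.2
ee_pos: [442.8, 336.1, 103.0]
orientation: [[-0.572, -0.003, 0.82], [-0.0, 1.0, 0.004], [-0.82, 0.002, -0.572]]
wrist_force: [2.2, 1.8, 3.6]
gripper_width: 21.2
```

```bash
python3 - <<'E'
from plan import *
from h import *
st()
for n in("side","top"):
    im=robot.capture(n)[:,:,::-1]
    o=(90,150) if n=="top" else (180,235)
    cv2.imwrite(f"pics/{n}2.png",cv2.resize(im[o[1]:o[1]+90,o[0]:o[0]+120],(800,600),interpolation=cv2.INTER_CUBIC))
E
```

```text
t 6.2 p [442.8 336.1 103. ] w 21.2 F [2.2 1.8 3.6] q [-0.12  0.97 -0.79  1.13  0.2   1.7   0.75]
[[-0.572, -0.003, 0.82], [-0.0, 1.0, 0.004], [-0.82, 0.002, -0.572]]
```

View pics/side2.png

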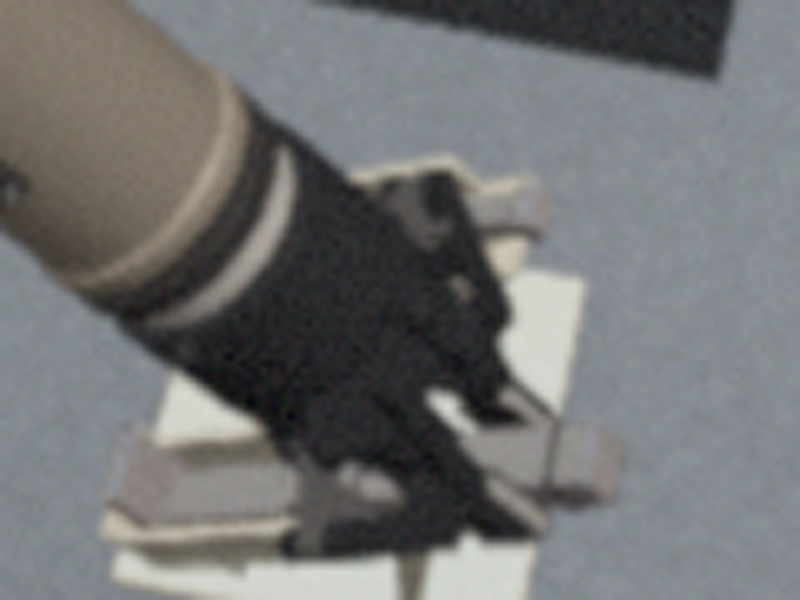

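Gripped at 21.2 mm, just ahead of the rear groove. I'll lift straight up.

>>> step_arm(
  rows=[
    {"translation":[-0.3,0,-0.2],"delta_rot":[0,0,0],"fingers":0},
    {"translation":[-0.6,0,-0.4],"delta_rot":[0,0,0],"fingers":0},
    {"translation":[-1.0,0,-0.7],"delta_rot":[0,0,0],"fingers":0},
    {"translation":[-1.0,0,-0.7],"delta_rot":[0,0,0],"fingers":0},
    {"translation":[-1.3,0,-0.9],"delta_rot":[0,0,0],"fingers":0},
    {"translation":[-1.3,0,-0.9],"delta_rot":[0,0,0],"fingers":0},
    {"translation":[-1.3,0,-0.9],"delta_rot":[0,0,0],"fingers":0},
    {"translation":[-1.3,0,-0.9],"delta_rot":[0,0,0],"fingers":0},
    {"translation":[-1.3,0,-0.9],"delta_rot":[0,0,0],"fingers":0},
    {"translation":[-1.0,0,-0.7],"delta_rot":[0,0,0],"fingers":0},
  ],
  newtons=80,
)

```text
t: 7.3
ee_pos: [443.0, 335.9, 230.9]
orientation: [[-0.572, -0.004, 0.82], [-0.001, 1.0, 0.004], [-0.82, 0.002, -0.572]]
wrist_force: [0.4, 0.7, -1.6]
gripper_width: 20.8
```

```bash
python3 - <<'E'
from plan import *
from h import *
st()
plan([((454,170,235),tool(0,15),10),((454,7,150),tool(0,0),10)])
im=robot.capture("side")[:,:,::-1]; cv2.imwrite("pics/side3.png",im[170:370,100:360].repeat(2,0).repeat(2,1))
E
```

```text
t 7.3 p [443.  335.9 230.9] w 20.8 F [ 0.4  0.7 -1.6] q [-0.15  0.87 -0.83  0.97  0.14  1.93  0.71]
[[-0.572, -0.004, 0.82], [-0.001, 1.0, 0.004], [-0.82, 0.002, -0.572]]
0 T [-0.1, -1.7, 0.1] R [0.0, -2.0, 0.0]
1 T [-0.1, -1.7, 0.1] R [0.0, -2.0, 0.0]
2 T [-0.1, -1.6, 0.1] R [0.0, -2.0, 0.0]
3 T [-0.1, -1.7, 0.1] R [0.0, -2.0, 0.0]
4 T [-0.1, -1.6, 0.0] R [0.0, -2.0, 0.0]
5 T [-0.1, -1.7, 0.1] R [0.0, -2.0, 0.0]
6 T [-0.1, -1.6, 0.1] R [0.1, -2.0, 0.0]
7 T [-0.1, -1.7, 0.0] R [0.0, -2.0, 0.0]
8 T [0.0, -1.6, 0.1] R [0.1, -1.9, 0.0]
9 T [-0.1, -1.7, 0.0] R [0.0, -2.0, 0.0]
  -> [453.7 169.9 235.4]
10 T [0.8, -1.6, 0.2] R [0.0, -1.5, 0.0]
11 T [0.8, -1.6, 0.2] R [0.0, -1.5, 0.0]
12 T [0.8, -1.6, 0.2] R [0.0, -1.5, 0.0]
13 T [0.9, -1.6, 0.2] R [0.0, -1.5, 0.0]
14 T [0.8, -1.6, 0.1] R [0.0, -1.5, 0.0]
15 T [0.9, -1.7, 0.1] R [0.0, -1.5, 0.0]
16 T [0.9, -1.6, 0.1] R [0.0, -1.5, 0.0]
17 T [0.8, -1.7, 0.1] R [0.0, -1.5, 0.0]
18 T [0.9, -1.6, 0.0] R [0.0, -1.5, 0.0]
19 T [0.8, -1.7, 0.0] R [0.0, -1.5, 0.0]
  -> [453.7   7.  150.2]
```

View pics/side3.png

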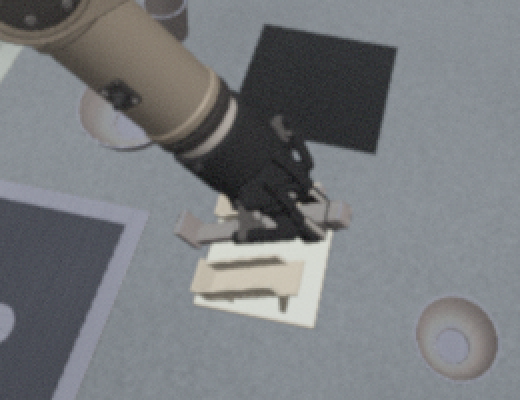

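The retractor is clear of the trough, with its blade visible at (195,225). I'll carry it to above the mat, levelling it on the way.

>>> step_arm(
  rows=[
    {"translation":[-0.1,-1.7,0.1],"delta_rot":[0,-2,0],"fingers":0},
    {"translation":[-0.1,-1.7,0.1],"delta_rot":[0,-2,0],"fingers":0},
    {"translation":[-0.1,-1.6,0.1],"delta_rot":[0,-2,0],"fingers":0},
    {"translation":[-0.1,-1.7,0.1],"delta_rot":[0,-2,0],"fingers":0},
    {"translation":[-0.1,-1.6,0],"delta_rot":[0,-2,0],"fingers":0},
    {"translation":[-0.1,-1.7,0.1],"delta_rot":[0,-2,0],"fingers":0},
    {"translation":[-0.1,-1.6,0.1],"delta_rot":[0,-2,0],"fingers":0},
    {"translation":[-0.1,-1.7,0],"delta_rot":[0,-2,0],"fingers":0},
    {"translation":[0,-1.6,0.1],"delta_rot":[0,-2,0],"fingers":0},
    {"translation":[-0.1,-1.7,0],"delta_rot":[0,-2,0],"fingers":0},
  ],
)

```text
t: 8.35
ee_pos: [453.2, 169.0, 233.6]
orientation: [[-0.258, -0.004, 0.966], [-0.0, 1.0, 0.004], [-0.966, 0.001, -0.258]]
wrist_force: [0.0, 0.9, -1.0]
gripper_width: 20.3
```

>>> step_arm(
  rows=[
    {"translation":[0.8,-1.6,0.2],"delta_rot":[0,-1.5,0],"fingers":0},
    {"translation":[0.8,-1.6,0.2],"delta_rot":[0,-1.5,0],"fingers":0},
    {"translation":[0.8,-1.6,0.2],"delta_rot":[0,-1.5,0],"fingers":0},
    {"translation":[0.9,-1.6,0.2],"delta_rot":[0,-1.5,0],"fingers":0},
    {"translation":[0.8,-1.6,0.1],"delta_rot":[0,-1.5,0],"fingers":0},
    {"translation":[0.9,-1.7,0.1],"delta_rot":[0,-1.5,0],"fingers":0},
    {"translation":[0.9,-1.6,0.1],"delta_rot":[0,-1.5,0],"fingers":0},
    {"translation":[0.8,-1.7,0.1],"delta_rot":[0,-1.5,0],"fingers":0},
    {"translation":[0.9,-1.6,0],"delta_rot":[0,-1.5,0],"fingers":0},
    {"translation":[0.8,-1.7,0],"delta_rot":[0,-1.5,0],"fingers":0},
  ],
)

```text
t: 9.35
ee_pos: [453.3, 6.5, 147.9]
orientation: [[0.0, -0.004, 1.0], [0.001, 1.0, 0.004], [-1.0, 0.001, 0.0]]
wrist_force: [-0.4, -0.3, -2.1]
gripper_width: 20.5
```

```bash
python3 - <<'E'
from plan import *
from h import *
st()
plan([((454,7,50),tool(0,0),10)])
for n,o in(("side",(200,130)),("top",(190,130))):
    im=robot.capture(n)[:,:,::-1]; cv2.imwrite(f"pics/{n}4.png",cv2.resize(im[o[1]:o[1]+120,o[0]:o[0]+160],(800,600),interpolation=cv2.INTER_CUBIC))
E
```

```text
t 9.35 p [453.3   6.5 147.9] w 20.5 F [-0.4 -0.3 -2.1] q [ 0.68  0.29 -0.87  1.87  0.25  1.1   1.29]
[[0.0, -0.004, 1.0], [0.001, 1.0, 0.004], [-1.0, 0.001, 0.0]]
0 T [1.0, 0.0, 0.0] R [0.0, 0.0, 0.0]
1 T [1.0, 0.0, 0.0] R [0.0, 0.0, 0.0]
2 T [1.0, 0.0, 0.0] R [0.0, 0.0, 0.0]
3 T [1.0, 0.0, 0.0] R [0.0, 0.0, 0.0]
4 T [1.0, 0.0, 0.0] R [0.0, 0.0, 0.0]
5 T [1.0, 0.0, 0.0] R [0.0, 0.0, 0.0]
6 T [0.9, 0.0, 0.0] R [0.1, 0.0, 0.0]
7 T [1.0, 0.0, 0.0] R [0.0, 0.0, 0.0]
8 T [0.9, 0.0, 0.0] R [0.1, 0.0, 0.0]
9 T [1.0, 0.0, 0.1] R [0.0, 0.0, -0.1]
  -> [454.3   6.6  49.9]
```

View pics/side4.png

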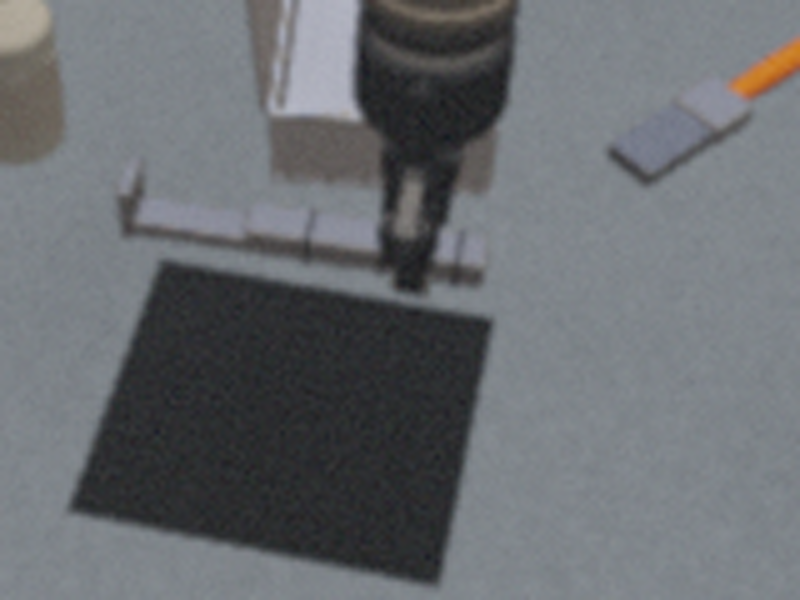

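View pics/top4.png

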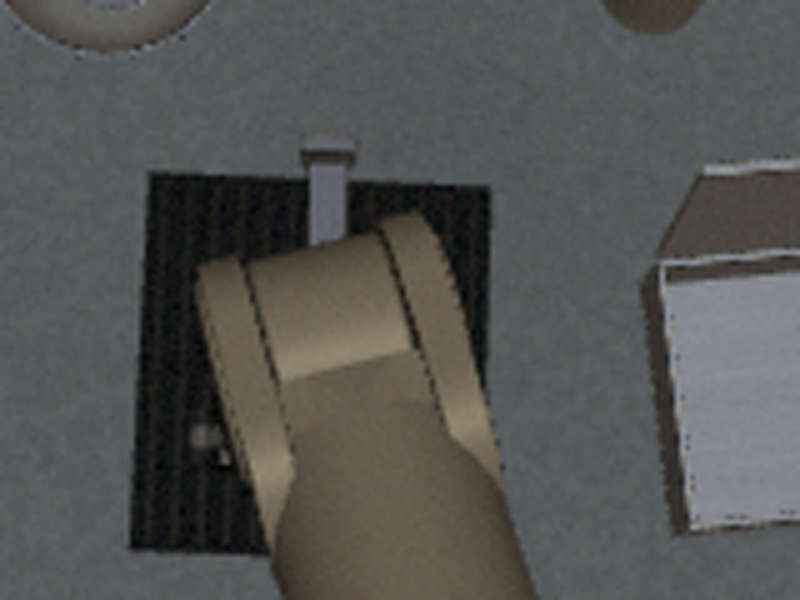

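```bash
python3 - <<'E'
from h import *
for p in[(128,237),(310,258),(458,282),(483,284)]:
    o,d=ray("side",un(p,(200,130),5)); print((o+d*(17-o[1])/d[1]).round(1))
E
```

```text
[610.1  17.  147.2]
[508.1  17.  155.2]
[427.7  17.  155.9]
[414.5  17.  157.6]
```

The nose droops slightly, by 2–3°, and the fingertips reach a few mm below the underside. I'll lower it.

>>> step_arm(
  rows=[
    {"translation":[1,0,0],"delta_rot":[0,0,0],"fingers":0},
    {"translation":[1.2,0,0],"delta_rot":[0,0,0],"fingers":0},
    {"translation":[1.4,0,0],"delta_rot":[0,0,0],"fingers":0},
    {"translation":[1.4,0,0],"delta_rot":[0,0,0],"fingers":0},
    {"translation":[1.4,0,0],"delta_rot":[0,0,0],"fingers":0},
    {"translation":[1.4,0,0],"delta_rot":[0,0,0],"fingers":0},
    {"translation":[1.4,0,0],"delta_rot":[0,0,0],"fingers":0},
    {"translation":[1.2,0,0],"delta_rot":[0,0,0],"fingers":0},
    {"translation":[1,0,0],"delta_rot":[0,0,0],"fingers":0},
    {"translation":[0.6,0,0],"delta_rot":[0,0,0],"fingers":0},
  ],
)

```text
t: 10.45
ee_pos: [454.0, 7.1, 27.3]
orientation: [[-0.0, -0.004, 1.0], [0.001, 1.0, 0.004], [-1.0, 0.001, -0.0]]
wrist_force: [-0.2, -0.8, -1.7]
gripper_width: 20.6
```

```bash
python3 - <<'E'
from plan import *
from h import *
st()
im=robot.capture("side")[:,:,::-1]; o=(200,150);cv2.imwrite("pics/side5.png",cv2.resize(im[o[1]:o[1]+90,o[0]:o[0]+120],(800,600),interpolation=cv2.INTER_CUBIC))
E
```

```text
t 10.45 p [454.    7.1  27.3] w 20.6 F [-0.2 -0.8 -1.7] q [ 0.56  0.47 -0.77  2.    0.43  0.84  1.13]
[[-0.0, -0.004, 1.0], [0.001, 1.0, 0.004], [-1.0, 0.001, -0.0]]
```

View pics/side5.png

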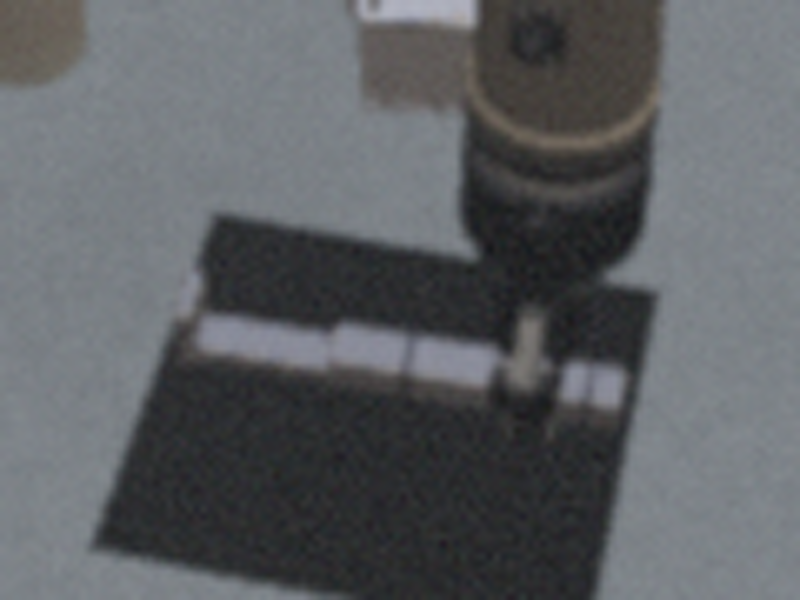

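>>> step_arm(
  rows=[
    {"translation":[0.4,0,0],"delta_rot":[0,0,0],"fingers":0},
    {"translation":[0.4,0,0],"delta_rot":[0,0,0],"fingers":0},
    {"translation":[0.3,0,0],"delta_rot":[0,0,0],"fingers":0},
    {"translation":[0.2,0,0],"delta_rot":[0,0,0],"fingers":0},
    {"translation":[0.2,0,0],"delta_rot":[0,0,0],"fingers":0},
    {"translation":[0.1,0,0],"delta_rot":[0,0,0],"fingers":0},
    {"translation":[0.1,0,0],"delta_rot":[0,0,0],"fingers":0},
    {"translation":[0.1,0,0],"delta_rot":[0,0,0],"fingers":0},
    {"translation":[0.1,0,0],"delta_rot":[0,0,0],"fingers":0},
    {"translation":[0.1,0,0],"delta_rot":[0,0,0],"fingers":0},
  ],
)

```text
t: 11.5
ee_pos: [454.5, 6.9, 8.4]
orientation: [[0.001, -0.004, 1.0], [0.001, 1.0, 0.004], [-1.0, 0.001, 0.001]]
wrist_force: [0.4, 0.4, -2.4]
gripper_width: 20.4
```

>>> step_arm(
  rows=[
    {"translation":[0.1,0,0],"delta_rot":[0,0,0],"fingers":0},
    {"translation":[0,0,0],"delta_rot":[0,0,0],"fingers":0},
    {"translation":[0.1,0,0],"delta_rot":[0,0,0],"fingers":0},
    {"translation":[0,0,0],"delta_rot":[0,0,0],"fingers":0},
    {"translation":[0.05,0,0],"delta_rot":[0,0,0],"fingers":0},
    {"translation":[0,0,0],"delta_rot":[0,0,0],"fingers":0},
    {"translation":[0.05,0,0],"delta_rot":[0,0,0],"fingers":0},
    {"translation":[0,0,0],"delta_rot":[0,0,0],"fingers":0},
    {"translation":[0,0,0],"delta_rot":[0,0,0],"fingers":0},
    {"translation":[0,0,0],"delta_rot":[0,0,0],"fingers":0},
  ],
)

```text
t: 12.5
ee_pos: [454.5, 6.9, 5.4]
orientation: [[0.001, -0.004, 1.0], [0.001, 1.0, 0.004], [-1.0, 0.001, 0.001]]
wrist_force: [-0.7, 0.3, -1.8]
gripper_width: 20.7
```

>>> step_arm(
  rows=[
    {"translation":[0.1,0,0],"delta_rot":[0,0,0],"fingers":0},
    {"translation":[0.1,0,0],"delta_rot":[0,0,0],"fingers":0},
    {"translation":[0,0,0],"delta_rot":[0,0,0],"fingers":0},
    {"translation":[0,0,0],"delta_rot":[0,0,0],"fingers":0},
    {"translation":[0,0,0],"delta_rot":[0,0,0],"fingers":0},
    {"translation":[0,0,0],"delta_rot":[0,0,0],"fingers":0},
    {"translation":[0,0,0],"delta_rot":[0,0,0],"fingers":0},
    {"translation":[0,0,0],"delta_rot":[0,0,0],"fingers":0},
    {"translation":[0,0,0],"delta_rot":[0,0,0],"fingers":0},
    {"translation":[0,0,0],"delta_rot":[0,0,0],"fingers":0},
  ],
)

```text
t: 13.5
ee_pos: [454.6, 6.9, 4.4]
orientation: [[0.001, -0.004, 1.0], [-0.0, 1.0, 0.004], [-1.0, -0.0, 0.001]]
wrist_force: [-2.8, -1.0, 7.9]
gripper_width: 20.6
```

```bash
python3 - <<'E'
from plan import *
from h import *
st()
im=robot.capture("side")[:,:,::-1]; o=(210,180);cv2.imwrite("pics/side6.png",cv2.resize(im[o[1]:o[1]+60,o[0]:o[0]+80],(800,600),interpolation=cv2.INTER_CUBIC))
E
```

```text
t 13.5 p [454.6   6.9   4.4] w 20.6 F [-2.8 -1.   7.9] q [ 0.53  0.51 -0.73  2.02  0.48  0.79  1.09]
[[0.001, -0.004, 1.0], [-0.0, 1.0, 0.004], [-1.0, -0.0, 0.001]]
```

View pics/side6.png

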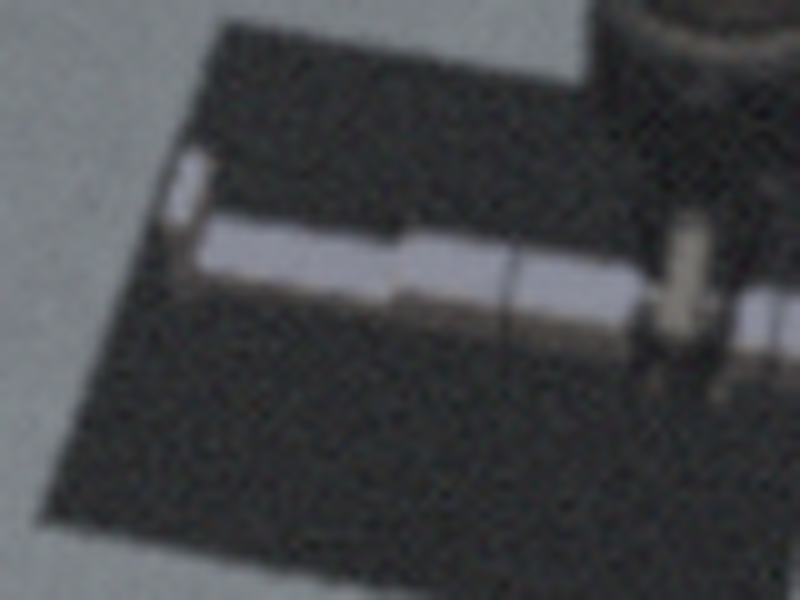

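Contact at about 10 N. Releasing.

>>> step_arm(
  rows=[
    {"translation":[0,0,0],"delta_rot":[0,0,0],"fingers":0.3},
    {"translation":[0,0,0],"delta_rot":[0,0,0],"fingers":0.4},
    {"translation":[0,0,0],"delta_rot":[0,0,0],"fingers":0.6},
    {"translation":[0,0,0],"delta_rot":[0,0,0],"fingers":0.8},
    {"translation":[0,0,0],"delta_rot":[0,0,0],"fingers":0.8},
    {"translation":[0,0,0],"delta_rot":[0,0,0],"fingers":0.8},
    {"translation":[-1,0,0],"delta_rot":[0,0,0],"fingers":0.8},
    {"translation":[-1.5,0,0],"delta_rot":[0,0,0],"fingers":0.8},
    {"translation":[-2,0,0],"delta_rot":[0,0,0],"fingers":0.8},
    {"translation":[-2,0,0],"delta_rot":[0,0,0],"fingers":0.8},
  ],
)

```text
t: 14.55
ee_pos: [454.3, 7.0, 69.6]
orientation: [[0.001, -0.004, 1.0], [0.001, 1.0, 0.004], [-1.0, 0.001, 0.001]]
wrist_force: [-0.0, 0.4, 0.3]
gripper_width: 68.5
```

```bash
python3 - <<'E'
from plan import *
from h import *
st()
for n,o in(("side",(210,170)),("top",(205,155))):
    im=robot.capture(n)[:,:,::-1]; cv2.imwrite(f"pics/{n}7.png",cv2.resize(im[o[1]:o[1]+75,o[0]:o[0]+100],(800,600),interpolation=cv2.INTER_CUBIC))
E
```

```text
t 14.55 p [454.3   7.   69.6] w 68.5 F [-0.   0.4  0.3] q [ 0.61  0.4  -0.81  1.96  0.36  0.93  1.19]
[[0.001, -0.004, 1.0], [0.001, 1.0, 0.004], [-1.0, 0.001, 0.001]]
```

View pics/side7.png

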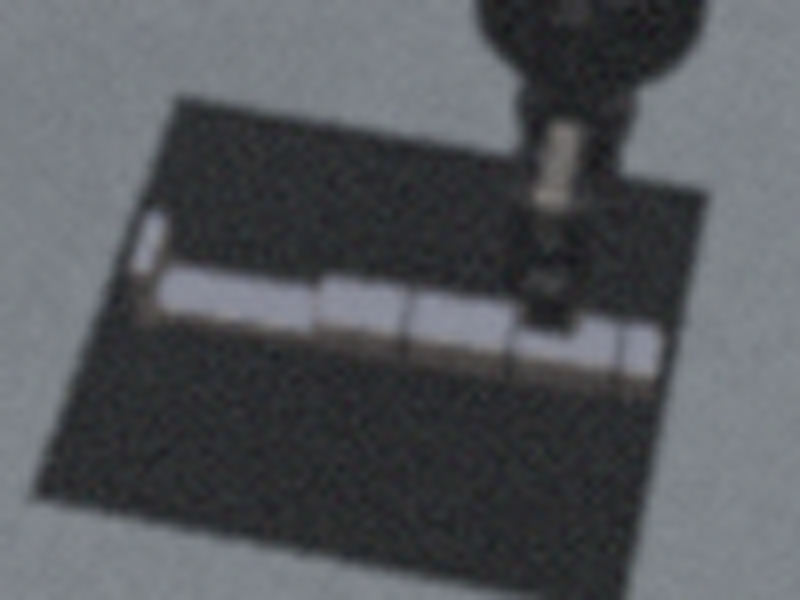

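View pics/top7.png

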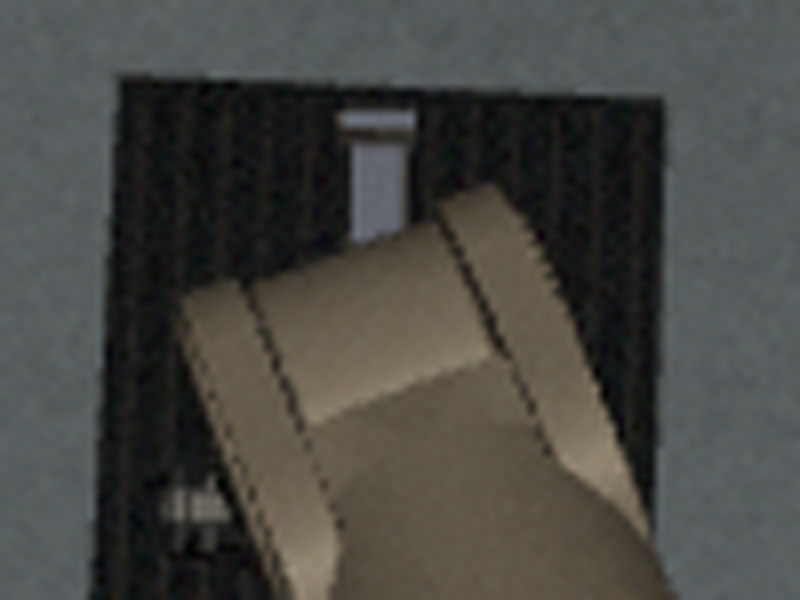

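```bash
python3 - <<'E'
from plan import *
from h import *
for p in[(408,318),(514,330),(622,348),(660,351)]: print(onz("side",un(p,(210,170),8),24).round(1))
print("blade top",onz("side",un((150,240),(210,170),8),42).round(1),onz("top",un((378,120),(205,155),8),42).round(1))
E
```

```text
[510.4  13.4  24. ]
[470.8  10.2  24. ]
[430.3   9.6  24. ]
[416.4   7.9  24. ]
blade top [609.3  12.2  42. ] [609.9  10.6  42. ]
```

The retractor is flat and released on the mat, with its origin at about (520, 9). Next I'll regrip near its balance point.

>>> step_arm(
  rows=[
    {"translation":[0,0.1,1.1],"delta_rot":[0,0,0],"fingers":0.8},
    {"translation":[0,0.1,1.1],"delta_rot":[0,0,0],"fingers":0.8},
    {"translation":[0,0,1.1],"delta_rot":[0,0,0],"fingers":0.8},
    {"translation":[0.5,0,1.1],"delta_rot":[0,0,0],"fingers":0.8},
    {"translation":[0.8,0,1.0],"delta_rot":[0,0,0],"fingers":0.8},
    {"translation":[1.2,0,0],"delta_rot":[0,0,0],"fingers":0.8},
    {"translation":[1.2,0,0],"delta_rot":[0,0,0],"fingers":0.8},
    {"translation":[1.0,0,0],"delta_rot":[0,0,0],"fingers":0.8},
    {"translation":[0.8,0,0],"delta_rot":[0,0,0],"fingers":0.8},
    {"translation":[0.6,0,0],"delta_rot":[0,0,0],"fingers":0.8},
  ],
)

```text
t: 15.65
ee_pos: [507.6, 9.0, 6.5]
orientation: [[-0.0, -0.004, 1.0], [0.001, 1.0, 0.004], [-1.0, 0.001, -0.0]]
wrist_force: [0.3, 0.0, 0.4]
gripper_width: 68.1
```

>>> step_arm(
  rows=[
    {"translation":[0,0,0],"delta_rot":[0,0,0],"fingers":0.6},
    {"translation":[0,0,0],"delta_rot":[0,0,0],"fingers":0.5},
    {"translation":[0,0,0],"delta_rot":[0,0,0],"fingers":0.4},
    {"translation":[0,0,0],"delta_rot":[0,0,0],"fingers":0.3},
    {"translation":[0,0,0],"delta_rot":[0,0,0],"fingers":0.2},
    {"translation":[0,0,0],"delta_rot":[0,0,0],"fingers":0.1},
    {"translation":[0,0,0],"delta_rot":[0,0,0],"fingers":0},
    {"translation":[0,0,0],"delta_rot":[0,0,0],"fingers":0},
    {"translation":[0,0,0],"delta_rot":[0,0,0],"fingers":0},
    {"translation":[0,0,0],"delta_rot":[0,0,0],"fingers":0},
  ],
  newtons=60,
)

```text
t: 16.65
ee_pos: [509.0, 9.2, 8.2]
orientation: [[0.002, -0.004, 1.0], [0.001, 1.0, 0.004], [-1.0, 0.001, 0.002]]
wrist_force: [-0.7, 0.1, 6.5]
gripper_width: 20.8
```

Regripped at 20.8 mm with the tips just touching the mat. Now the lift and the transfer to the case.

```bash
python3 - <<'E'
from plan import *
st()
plan([((509,9,50),tool(0),5),((507,0,130),tool(-18),5),((504,-150,180),tool(-83),10),((498.5,-302,180),tool(-83),10)])
E
```

```text
t 16.65 p [509.    9.2   8.2] w 20.8 F [-0.7  0.1  6.5] q [ 0.49  0.59 -0.72  1.87  0.5   0.87  1.1 ]
[[0.002, -0.004, 1.0], [0.001, 1.0, 0.004], [-1.0, 0.001, 0.002]]
0 T [-0.8, 0.0, 0.0] R [0.0, 0.0, 0.0]
1 T [-0.8, 0.0, 0.0] R [0.1, 0.0, 0.0]
2 T [-0.9, 0.0, 0.0] R [0.0, 0.0, 0.0]
3 T [-0.8, 0.0, 0.0] R [0.1, 0.1, 0.0]
4 T [-0.9, 0.0, 0.0] R [0.0, 0.0, 0.0]
  -> [508.9   9.1  50.2]
5 T [-1.6, -0.2, 0.0] R [3.6, 0.0, 0.0]
6 T [-1.6, -0.2, 0.0] R [3.6, 0.0, 0.0]
7 T [-1.6, -0.2, 0.0] R [3.6, 0.0, 0.0]
8 T [-1.6, -0.2, 0.0] R [3.6, 0.0, 0.0]
9 T [-1.6, -0.1, -0.1] R [3.6, 0.0, 0.0]
  -> [5.069e+02 4.000e-01 1.302e+02]
10 T [-0.5, -1.4, 0.4] R [6.5, 0.0, 0.0]
11 T [-0.5, -1.4, 0.6] R [6.5, 0.0, 0.0]
12 T [-0.5, -1.3, 0.8] R [6.5, 0.0, 0.0]
13 T [-0.5, -1.2, 0.9] R [6.5, 0.0, 0.0]
14 T [-0.5, -1.1, 1.0] R [6.5, 0.0, 0.0]
15 T [-0.5, -1.0, 1.1] R [6.5, 0.0, 0.0]
16 T [-0.5, -0.8, 1.3] R [6.5, 0.0, 0.0]
17 T [-0.5, -0.7, 1.3] R [6.5, 0.0, 0.0]
18 T [-0.5, -0.6, 1.4] R [6.5, 0.0, 0.0]
19 T [-0.5, -0.4, 1.5] R [6.5, 0.0, 0.0]
  -> [ 503.6 -150.1  180.1]
20 T [0.0, -0.2, 1.5] R [0.0, 0.0, 0.0]
21 T [0.0, -0.2, 1.5] R [0.0, 0.0, 0.0]
22 T [0.0, -0.2, 1.5] R [0.0, 0.0, 0.0]
23 T [0.0, -0.3, 1.5] R [0.0, 0.0, 0.0]
24 T [0.0, -0.2, 1.5] R [0.0, 0.0, 0.0]
25 T [0.0, -0.3, 1.5] R [0.0, 0.0, 0.0]
26 T [0.0, -0.2, 1.5] R [0.0, 0.0, 0.0]
27 T [0.0, -0.3, 1.5] R [0.0, 0.0, 0.0]
28 T [0.0, -0.2, 1.5] R [0.0, 0.0, 0.0]
29 T [0.0, -0.3, 1.5] R [0.0, 0.0, 0.0]
  -> [ 498.1 -301.9  180.1]
```

>>> step_arm(
  rows=[
    {"translation":[-0.4,0,0],"delta_rot":[0,0,0],"fingers":0},
    {"translation":[-0.8,0,0],"delta_rot":[0,0,0],"fingers":0},
    {"translation":[-1.0,0,0],"delta_rot":[0,0,0],"fingers":0},
    {"translation":[-1.0,0,0],"delta_rot":[0,0,0],"fingers":0},
    {"translation":[-1.0,0,0],"delta_rot":[0,0,0],"fingers":0},
    {"translation":[-1.6,-0.2,0],"delta_rot":[3.6,0,0],"fingers":0},
    {"translation":[-1.6,-0.2,0],"delta_rot":[3.6,0,0],"fingers":0},
    {"translation":[-1.6,-0.2,0],"delta_rot":[3.6,0,0],"fingers":0},
    {"translation":[-1.6,-0.2,0],"delta_rot":[3.6,0,0],"fingers":0},
    {"translation":[-1.6,-0.1,-0.1],"delta_rot":[3.6,0,0],"fingers":0},
  ],
  newtons=80,
)

```text
t: 17.65
ee_pos: [506.4, 0.1, 130.8]
orientation: [[0.002, 0.308, 0.951], [0.001, 0.951, -0.308], [-1.0, 0.001, 0.001]]
wrist_force: [0.6, -1.0, -2.2]
gripper_width: 19.9
```

>>> step_arm(
  rows=[
    {"translation":[-0.5,-1.4,0.4],"delta_rot":[6.5,0,0],"fingers":0},
    {"translation":[-0.5,-1.4,0.6],"delta_rot":[6.5,0,0],"fingers":0},
    {"translation":[-0.5,-1.3,0.8],"delta_rot":[6.5,0,0],"fingers":0},
    {"translation":[-0.5,-1.2,0.9],"delta_rot":[6.5,0,0],"fingers":0},
    {"translation":[-0.5,-1.1,1.0],"delta_rot":[6.5,0,0],"fingers":0},
    {"translation":[-0.5,-1.0,1.1],"delta_rot":[6.5,0,0],"fingers":0},
    {"translation":[-0.5,-0.8,1.3],"delta_rot":[6.5,0,0],"fingers":0},
    {"translation":[-0.5,-0.7,1.3],"delta_rot":[6.5,0,0],"fingers":0},
    {"translation":[-0.5,-0.6,1.4],"delta_rot":[6.5,0,0],"fingers":0},
    {"translation":[-0.5,-0.4,1.5],"delta_rot":[6.5,0,0],"fingers":0},
  ],
)

```text
t: 18.65
ee_pos: [503.4, -150.4, 180.2]
orientation: [[0.001, 0.993, 0.122], [0.001, 0.122, -0.993], [-1.0, 0.002, -0.001]]
wrist_force: [0.9, 0.3, -0.8]
gripper_width: 19.7
```

>>> step_arm(
  rows=[
    {"translation":[0,-0.2,1.5],"delta_rot":[0,0,0],"fingers":0},
    {"translation":[0,-0.2,1.5],"delta_rot":[0,0,0],"fingers":0},
    {"translation":[0,-0.2,1.5],"delta_rot":[0,0,0],"fingers":0},
    {"translation":[0,-0.3,1.5],"delta_rot":[0,0,0],"fingers":0},
    {"translation":[0,-0.2,1.5],"delta_rot":[0,0,0],"fingers":0},
    {"translation":[0,-0.3,1.5],"delta_rot":[0,0,0],"fingers":0},
    {"translation":[0,-0.2,1.5],"delta_rot":[0,0,0],"fingers":0},
    {"translation":[0,-0.3,1.5],"delta_rot":[0,0,0],"fingers":0},
    {"translation":[0,-0.2,1.5],"delta_rot":[0,0,0],"fingers":0},
    {"translation":[0,-0.3,1.5],"delta_rot":[0,0,0],"fingers":0},
  ],
)

```text
t: 19.65
ee_pos: [498.6, -303.3, 179.2]
orientation: [[0.001, 0.992, 0.126], [0.001, 0.126, -0.992], [-1.0, 0.001, -0.001]]
wrist_force: [-0.5, 0.4, -3.2]
gripper_width: 19.9
```

```bash
python3 - <<'E'
from plan import *
from h import *
st()
for n,o in(("side",(210,50)),("top",(290,110))):
    im=robot.capture(n)[:,:,::-1]; cv2.imwrite(f"pics/{n}8.png",cv2.resize(im[o[1]:o[1]+120,o[0]:o[0]+160],(800,600),interpolation=cv2.INTER_CUBIC))
E
```

```text
t 19.65 p [ 498.6 -303.3  179.2] w 19.9 F [-0.5  0.4 -3.2] q [ 0.8   0.44 -0.41  1.49  0.18  1.25  0.5 ]
[[0.001, 0.992, 0.126], [0.001, 0.126, -0.992], [-1.0, 0.001, -0.001]]
```

View pics/side8.png

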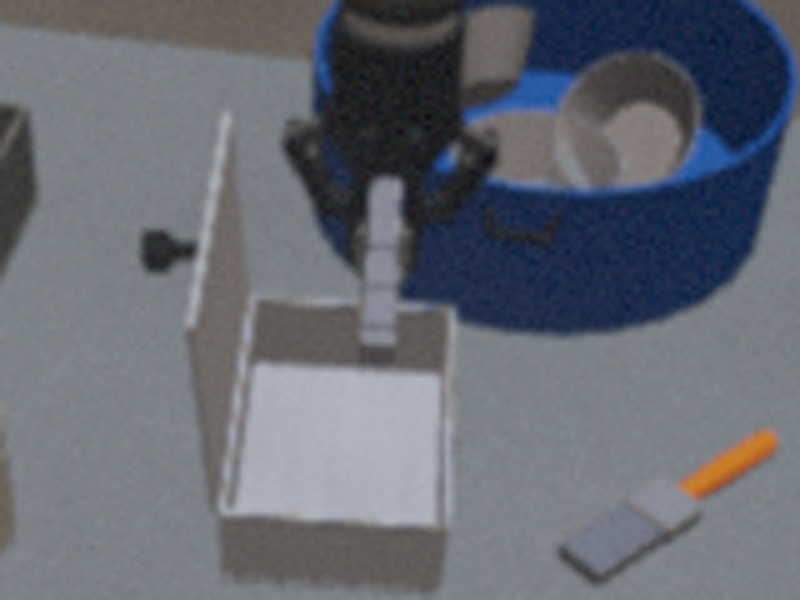

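View pics/top8.png

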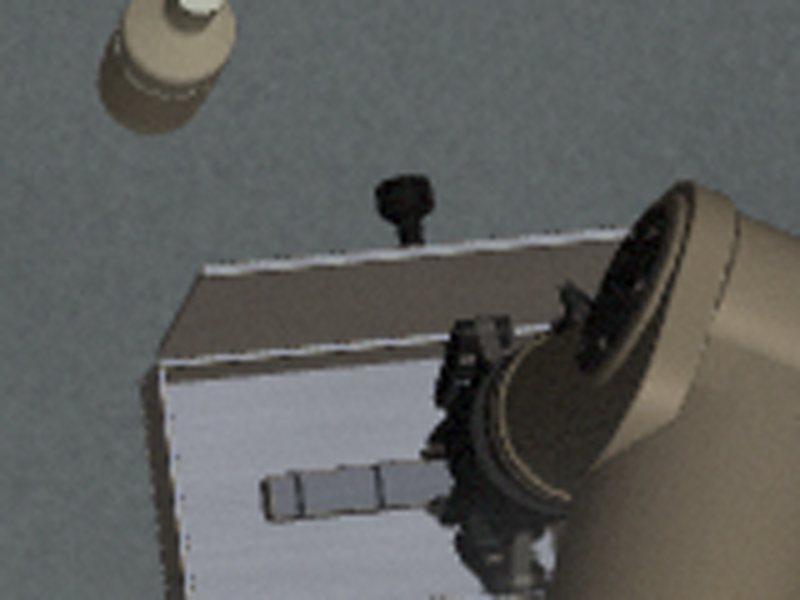

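```bash
python3 - <<'E'
from plan import *
from h import *
for n in("side","top"):
    im=robot.capture(n)[:,:,::-1]; cv2.imwrite(f"pics/{n}9.png",im if n=="side" else cv2.resize(im[90:330,220:512],(730,600)))
for z in(250,300,350,400,450): print(z,onz("top",un((690,185),(290,110),5),z).round(),onz("top",un((590,360),(290,110),5),z).round())
E
```

```text
250 [ 635. -409.  250.] [ 548. -358.  250.]
300 [ 621. -389.  300.] [ 537. -341.  300.]
350 [ 606. -369.  350.] [ 527. -323.  350.]
400 [ 592. -348.  400.] [ 517. -305.  400.]
450 [ 578. -328.  450.] [ 507. -287.  450.]
```

View pics/side9.png

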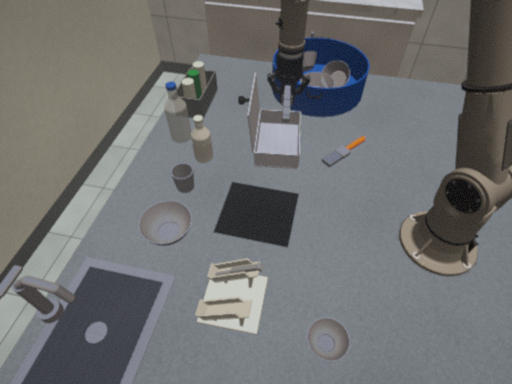

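View pics/top9.png

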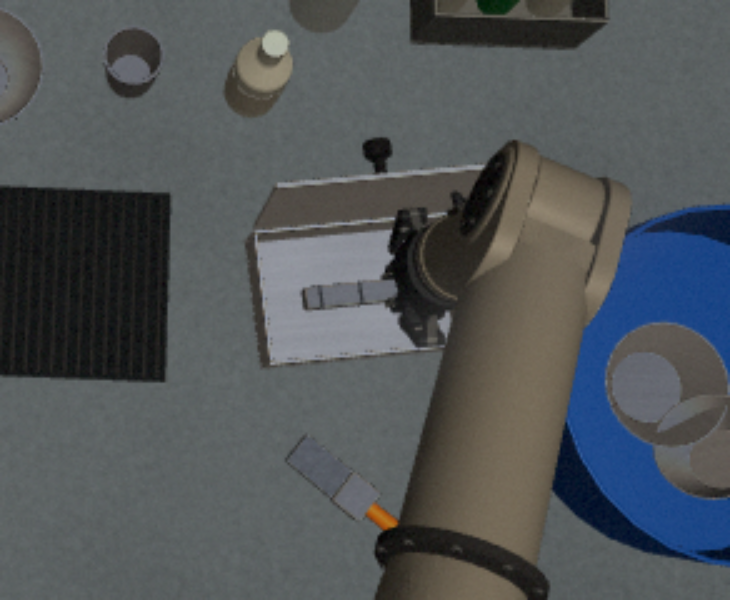

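```bash
python3 - <<'E'
from plan import *
from h import *
o,d=ray("top",(442,170))
for z in(400,450,500,550): print(z,onz("top",(442,170),z).round())
plan([((498.5,-302,60),tool(-83),10)])
E
```

```text
400 [ 544. -377.  400.]
450 [ 532. -355.  450.]
500 [ 520. -333.  500.]
550 [ 509. -311.  550.]
0 T [1.2, 0.0, 0.0] R [0.0, 0.0, 0.0]
1 T [1.2, 0.0, 0.0] R [0.0, 0.0, 0.0]
2 T [1.2, 0.0, 0.0] R [0.0, 0.0, 0.0]
3 T [1.2, 0.0, 0.0] R [0.0, 0.0, 0.0]
4 T [1.2, 0.0, 0.0] R [0.0, 0.0, 0.0]
5 T [1.2, 0.0, 0.0] R [0.0, 0.0, 0.0]
6 T [1.2, 0.0, 0.0] R [0.0, 0.0, 0.0]
7 T [1.2, 0.0, 0.0] R [0.1, 0.0, 0.0]
8 T [1.2, 0.0, 0.0] R [0.0, 0.0, 0.0]
9 T [1.1, 0.0, 0.0] R [0.1, -0.1, -0.1]
  -> [ 498.6 -301.8   60.1]
```

>>> step_arm(
  rows=[
    {"translation":[0.8,0,-0.1],"delta_rot":[0,0,0],"fingers":0},
    {"translation":[1.2,0,0],"delta_rot":[0,0,0],"fingers":0},
    {"translation":[1.4,0,0],"delta_rot":[0,0,0],"fingers":0},
    {"translation":[1.4,0,0],"delta_rot":[0,0,0],"fingers":0},
    {"translation":[1.4,0,0],"delta_rot":[0,0,0],"fingers":0},
    {"translation":[1.4,0,0],"delta_rot":[0,0,0],"fingers":0},
    {"translation":[1.3,0,0],"delta_rot":[0,0,0],"fingers":0},
    {"translation":[1.0,0,0],"delta_rot":[0,0,0],"fingers":0},
    {"translation":[0.8,0,0],"delta_rot":[0,0,0],"fingers":0},
    {"translation":[0.4,0,0],"delta_rot":[0,0,0],"fingers":0},
  ],
)

```text
t: 20.85
ee_pos: [498.2, -300.9, 67.3]
orientation: [[0.0, 0.992, 0.126], [0.001, 0.126, -0.992], [-1.0, 0.0, -0.001]]
wrist_force: [0.2, 0.0, -1.6]
gripper_width: 20.3
```

```bash
python3 - <<'E'
from plan import *
from h import *
st()
for n,o in(("side",(230,60)),("top",(300,120))):
    im=robot.capture(n)[:,:,::-1]; cv2.imwrite(f"pics/{n}10.png",cv2.resize(im[o[1]:o[1]+120,o[0]:o[0]+160],(800,600),interpolation=cv2.INTER_CUBIC))
E
```

```text
t 20.85 p [ 498.2 -300.9   67.3] w 20.3 F [ 0.2  0.  -1.6] q [ 0.78  0.55 -0.38  1.63  0.23  1.01  0.46]
[[0.0, 0.992, 0.126], [0.001, 0.126, -0.992], [-1.0, 0.0, -0.001]]
```

View pics/side10.png

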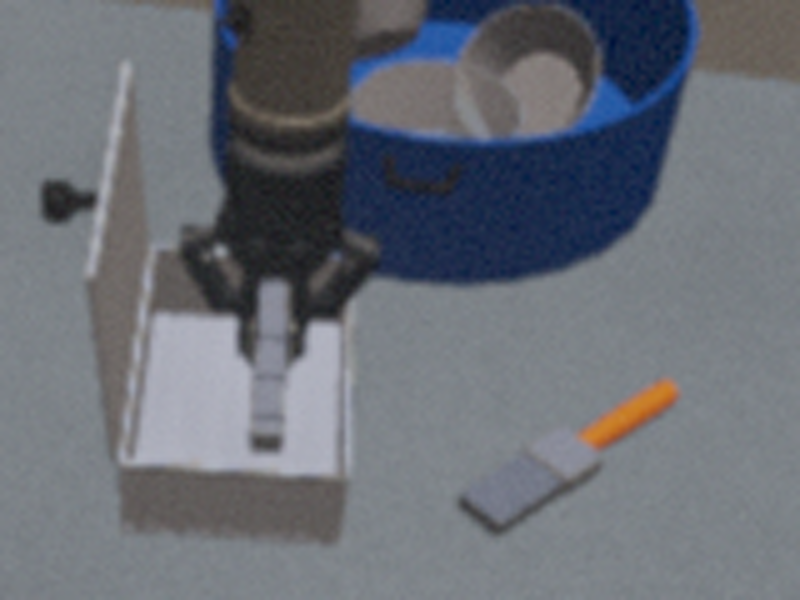

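View pics/top10.png

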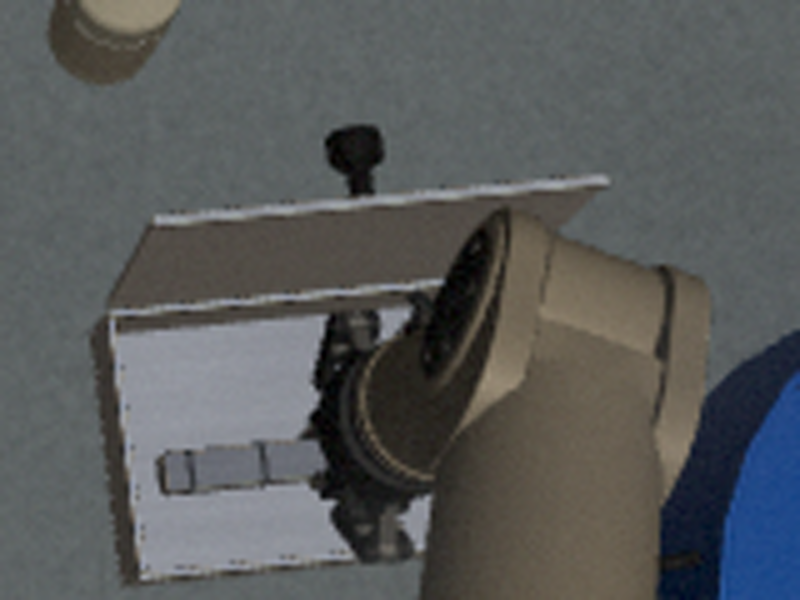

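The tail has about 17 mm to the left wall. I'll shift 4 mm towards +y and lower into the case.

>>> step_arm(
  rows=[
    {"translation":[0.2,0,-0.2],"delta_rot":[0,0,0],"fingers":0},
    {"translation":[0.6,0,-0.2],"delta_rot":[0,0,0],"fingers":0},
    {"translation":[0.8,0,0],"delta_rot":[0,0,0],"fingers":0},
    {"translation":[0.8,0,0],"delta_rot":[0,0,0],"fingers":0},
    {"translation":[0.8,0,0],"delta_rot":[0,0,0],"fingers":0},
    {"translation":[0.8,0,0],"delta_rot":[0,0,0],"fingers":0},
    {"translation":[0.6,0,0],"delta_rot":[0,0,0],"fingers":0},
    {"translation":[0.4,0,0],"delta_rot":[0,0,0],"fingers":0},
    {"translation":[0.3,0,0],"delta_rot":[0,0,0],"fingers":0},
    {"translation":[0.2,0,0],"delta_rot":[0,0,0],"fingers":0},
  ],
)

```text
t: 21.95
ee_pos: [498.2, -297.0, 13.0]
orientation: [[0.001, 0.992, 0.125], [0.001, 0.125, -0.992], [-1.0, 0.001, -0.001]]
wrist_force: [-0.3, 0.3, -1.4]
gripper_width: 20.0
```

>>> step_arm(
  rows=[
    {"translation":[0.1,0,0],"delta_rot":[0,0,0],"fingers":0},
    {"translation":[0.1,0,0],"delta_rot":[0,0,0],"fingers":0},
    {"translation":[0.1,0,0],"delta_rot":[0,0,0],"fingers":0},
    {"translation":[0,0,0],"delta_rot":[0,0,0],"fingers":0},
    {"translation":[0,0,0],"delta_rot":[0,0,0],"fingers":0},
    {"translation":[0,0,0],"delta_rot":[0,0,0],"fingers":0},
    {"translation":[0,0,0],"delta_rot":[0,0,0],"fingers":0},
    {"translation":[0,0,0],"delta_rot":[0,0,0],"fingers":0},
    {"translation":[0,0,0],"delta_rot":[0,0,0],"fingers":0},
    {"translation":[0,0,0],"delta_rot":[0,0,0],"fingers":0},
  ],
)

```text
t: 22.95
ee_pos: [498.1, -297.0, 10.2]
orientation: [[0.001, 0.992, 0.126], [0.001, 0.126, -0.992], [-1.0, 0.001, -0.001]]
wrist_force: [1.1, 0.1, -2.0]
gripper_width: 20.1
```

>>> step_arm(
  rows=[
    {"translation":[0.1,0,0],"delta_rot":[0,0,0],"fingers":0},
    {"translation":[0,0,0],"delta_rot":[0,0,0],"fingers":0},
    {"translation":[0.1,0,0],"delta_rot":[0,0,0],"fingers":0},
    {"translation":[0,0,0],"delta_rot":[0,0,0],"fingers":0},
    {"translation":[0.05,0,0],"delta_rot":[0,0,0],"fingers":0},
    {"translation":[0,0,0],"delta_rot":[0,0,0],"fingers":0},
    {"translation":[0,0,0],"delta_rot":[0,0,0],"fingers":0},
    {"translation":[0,0,0],"delta_rot":[0,0,0],"fingers":0},
    {"translation":[0,0,0],"delta_rot":[0,0,0],"fingers":0},
    {"translation":[0,0,0],"delta_rot":[0,0,0],"fingers":0},
  ],
)

```text
t: 23.95
ee_pos: [498.2, -297.0, 8.4]
orientation: [[0.001, 0.992, 0.126], [0.001, 0.126, -0.992], [-1.0, 0.001, -0.0]]
wrist_force: [-1.8, 0.6, 5.3]
gripper_width: 19.6
```

```bash
python3 - <<'E'
from plan import *
from h import *
st()
for n,o in(("side",(240,90)),("top",(310,140))):
    im=robot.capture(n)[:,:,::-1]; cv2.imwrite(f"pics/{n}11.png",cv2.resize(im[o[1]:o[1]+90,o[0]:o[0]+120],(800,600),interpolation=cv2.INTER_CUBIC))
E
```

```text
t 23.95 p [ 498.2 -297.     8.4] w 19.6 F [-1.8  0.6  5.3] q [ 0.76  0.62 -0.36  1.68  0.26  0.89  0.42]
[[0.001, 0.992, 0.126], [0.001, 0.126, -0.992], [-1.0, 0.001, -0.0]]
```

View pics/side11.png

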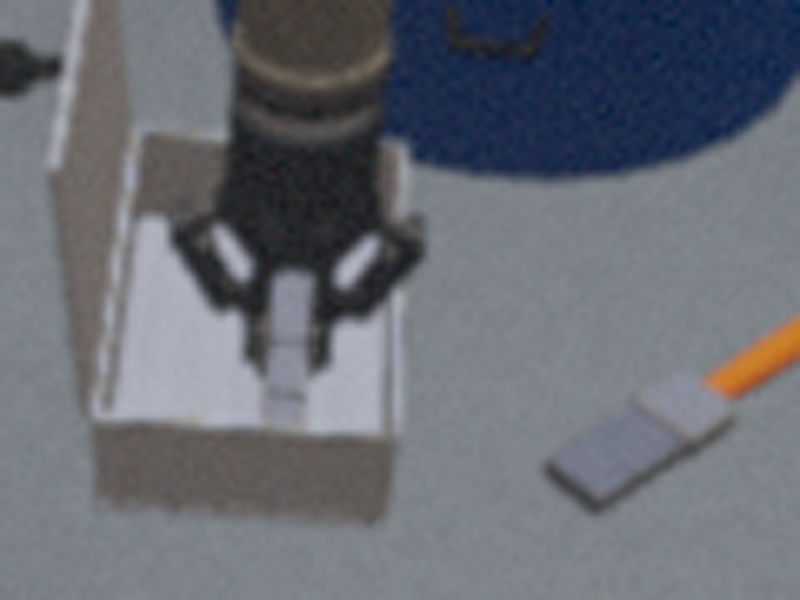

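View pics/top11.png

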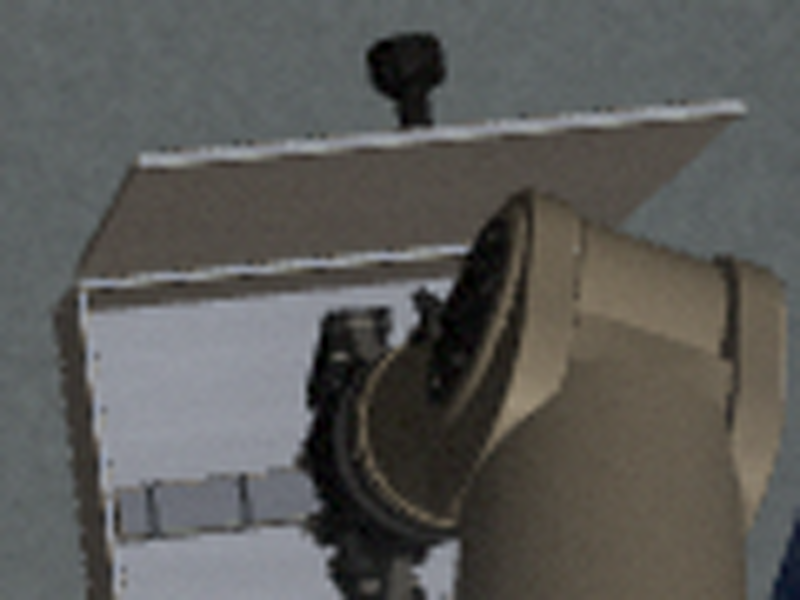

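It's on the floor at about 7 N contact. I'll open only slightly, since the knuckles are near the walls, and rise.

>>> step_arm(
  rows=[
    {"translation":[0,0,0],"delta_rot":[0,0,0],"fingers":0.28},
    {"translation":[0,0,0],"delta_rot":[0,0,0],"fingers":0.36},
    {"translation":[0,0,0],"delta_rot":[0,0,0],"fingers":0.38},
    {"translation":[0,0,0],"delta_rot":[0,0,0],"fingers":0.38},
    {"translation":[0,0,0],"delta_rot":[0,0,0],"fingers":0.38},
    {"translation":[-0.2,0,0],"delta_rot":[0,0,0],"fingers":0.38},
    {"translation":[-0.6,0,0],"delta_rot":[0,0,0],"fingers":0.38},
    {"translation":[-0.8,0,0],"delta_rot":[0,0,0],"fingers":0.38},
    {"translation":[-0.8,0,0],"delta_rot":[0,0,0],"fingers":0.38},
    {"translation":[-0.6,0,0],"delta_rot":[0,0,0],"fingers":0.38},
  ],
)

```text
t: 25.05
ee_pos: [498.7, -297.3, 39.1]
orientation: [[0.003, 0.992, 0.126], [0.0, 0.126, -0.992], [-1.0, 0.003, 0.0]]
wrist_force: [-0.1, -0.4, -0.3]
gripper_width: 32.4
```

```bash
python3 - <<'E'
from plan import *
from h import *
st()
for n,o in(("side",(240,90)),("top",(310,140))):
    im=robot.capture(n)[:,:,::-1]; cv2.imwrite(f"pics/{n}12.png",cv2.resize(im[o[1]:o[1]+90,o[0]:o[0]+120],(800,600),interpolation=cv2.INTER_CUBIC))
E
```

```text
t 25.05 p [ 498.7 -297.3   39.1] w 32.4 F [-0.1 -0.4 -0.3] q [ 0.77  0.58 -0.37  1.66  0.24  0.95  0.44]
[[0.003, 0.992, 0.126], [0.0, 0.126, -0.992], [-1.0, 0.003, 0.0]]
```

View pics/side12.png

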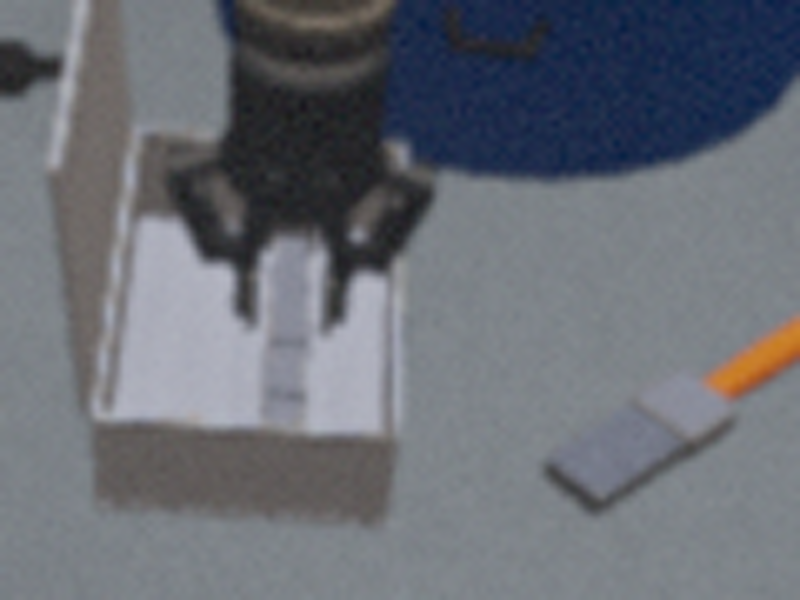

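Released, and the retractor stays flat. Next I'll go up and over to the far side of the lid with the fingers shut.

```bash
python3 - <<'E'
from plan import *
st()
p,R=plan([((498.7,-297.3,245),tool(-83),10),((647,-244,245),tool(-83),10),((647,-244,183),tool(-83),5)])
E
```

```text
t 25.15 p [ 499.1 -297.5   39.3] w 32.5 F [0.6 0.6 0. ] q [ 0.77  0.58 -0.37  1.66  0.25  0.95  0.44]
[[0.004, 0.992, 0.125], [-0.001, 0.125, -0.992], [-1.0, 0.004, 0.001]]
0 T [-2.1, 0.0, 0.0] R [0.0, 0.0, 0.0]
1 T [-2.1, 0.0, 0.0] R [0.0, 0.0, 0.0]
2 T [-2.0, 0.0, 0.0] R [0.0, 0.0, 0.0]
3 T [-2.1, 0.0, 0.0] R [0.0, 0.0, 0.0]
4 T [-2.0, 0.0, 0.0] R [0.0, 0.0, 0.0]
5 T [-2.1, 0.0, 0.0] R [0.0, 0.0, 0.0]
6 T [-2.0, 0.0, 0.0] R [0.1, 0.0, -0.1]
7 T [-2.1, 0.0, 0.0] R [0.0, 0.0, 0.0]
8 T [-2.0, 0.0, 0.0] R [0.1, 0.0, -0.1]
9 T [-2.1, 0.0, 0.0] R [0.0, 0.1, 0.0]
  -> [ 498.5 -297.4  245.3]
10 T [0.0, 1.5, -0.3] R [0.0, 0.0, 0.0]
11 T [0.0, 1.5, -0.4] R [0.0, 0.0, 0.0]
12 T [0.0, 1.5, -0.3] R [0.0, 0.0, 0.0]
13 T [0.0, 1.6, -0.4] R [0.0, 0.0, 0.0]
14 T [0.0, 1.5, -0.3] R [0.0, 0.0, 0.0]
15 T [0.0, 1.6, -0.4] R [0.0, 0.0, 0.0]
16 T [0.0, 1.5, -0.3] R [0.0, 0.0, 0.0]
17 T [0.0, 1.6, -0.4] R [0.0, 0.0, 0.0]
18 T [0.0, 1.5, -0.3] R [0.0, 0.0, 0.0]
19 T [0.0, 1.6, -0.4] R [0.0, 0.0, 0.0]
  -> [ 647.1 -243.8  245.4]
20 T [1.2, 0.0, 0.0] R [0.0, 0.0, 0.0]
21 T [1.3, 0.0, 0.0] R [0.0, 0.0, 0.0]
22 T [1.2, 0.0, 0.0] R [0.0, 0.0, 0.0]
23 T [1.3, 0.0, 0.0] R [0.0, 0.0, 0.0]
24 T [1.2, 0.0, 0.0] R [0.0, 0.0, 0.0]
  -> [ 647.1 -243.8  183.4]
```

>>> step_arm(
  rows=[
    {"translation":[-1.5,0,0],"delta_rot":[0,0,0],"fingers":0.38},
    {"translation":[-2.0,0,0],"delta_rot":[0,0,0],"fingers":0.38},
    {"translation":[-2.2,0,0],"delta_rot":[0,0,0],"fingers":0.38},
    {"translation":[-2.2,0,0],"delta_rot":[0,0,0],"fingers":0},
    {"translation":[-2.2,0,0],"delta_rot":[0,0,0],"fingers":0},
    {"translation":[-2.2,0,0],"delta_rot":[0,0,0],"fingers":0},
    {"translation":[-2.2,0,0],"delta_rot":[0,0,0],"fingers":0},
    {"translation":[-2.2,0,0],"delta_rot":[0,0,0],"fingers":0},
    {"translation":[-2.2,0,0],"delta_rot":[0,0,0],"fingers":0},
    {"translation":[-1.8,0,0],"delta_rot":[0,0,0],"fingers":0},
  ],
)

```text
t: 26.15
ee_pos: [498.0, -297.0, 247.0]
orientation: [[0.002, 0.992, 0.126], [0.0, 0.126, -0.992], [-1.0, 0.002, 0.0]]
wrist_force: [-0.1, -0.4, -0.2]
gripper_width: -0.0
```

```bash
python3 - <<'E'
from plan import *
from h import *
st()
p,R=plan([((647,-244,248),tool(-83),10),((647,-244,183),tool(-83),5)])
im=robot.capture("top")[:,:,::-1]; cv2.imwrite("pics/top13.png",cv2.resize(im[130:250,300:460],(800,600),interpolation=cv2.INTER_CUBIC))
E
```

```text
t 26.15 p [ 498. -297.  247.] w -0.0 F [-0.1 -0.4 -0.2] q [ 0.8   0.4  -0.42  1.39  0.16  1.39  0.51]
[[0.002, 0.992, 0.126], [0.0, 0.126, -0.992], [-1.0, 0.002, 0.0]]
0 T [0.0, 1.5, -0.3] R [0.0, 0.0, 0.0]
1 T [0.0, 1.5, -0.3] R [0.0, 0.0, 0.0]
2 T [0.0, 1.6, -0.3] R [0.0, 0.0, 0.0]
3 T [0.0, 1.5, -0.4] R [0.0, 0.0, 0.0]
4 T [0.0, 1.6, -0.3] R [0.0, 0.0, 0.0]
5 T [0.0, 1.5, -0.4] R [0.0, 0.0, 0.0]
6 T [0.0, 1.6, -0.3] R [0.1, 0.0, 0.0]
7 T [0.0, 1.5, -0.4] R [0.0, 0.0, 0.0]
8 T [0.0, 1.6, -0.3] R [0.1, 0.0, -0.1]
9 T [-0.1, 1.5, -0.4] R [0.0, 0.0, 0.0]
  -> [ 646.5 -244.   248.3]
10 T [1.3, 0.0, 0.0] R [0.0, 0.0, 0.0]
11 T [1.3, 0.0, 0.0] R [0.0, 0.0, 0.0]
12 T [1.3, 0.0, 0.0] R [0.0, 0.0, 0.0]
13 T [1.3, 0.0, 0.0] R [0.0, 0.0, 0.0]
14 T [1.3, 0.0, 0.0] R [0.0, 0.0, 0.0]
  -> [ 646.6 -244.   183.3]
```

View pics/top13.png

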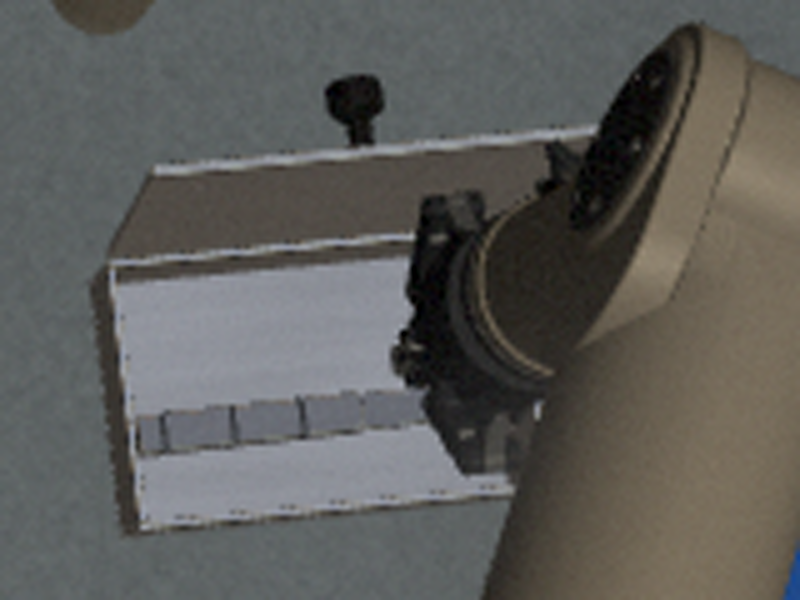

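>>> step_arm(
  rows=[
    {"translation":[0,1.5,-0.3],"delta_rot":[0,0,0],"fingers":0},
    {"translation":[0,1.5,-0.3],"delta_rot":[0,0,0],"fingers":0},
    {"translation":[0,1.6,-0.3],"delta_rot":[0,0,0],"fingers":0},
    {"translation":[0,1.5,-0.4],"delta_rot":[0,0,0],"fingers":0},
    {"translation":[0,1.6,-0.3],"delta_rot":[0,0,0],"fingers":0},
    {"translation":[0,1.5,-0.4],"delta_rot":[0,0,0],"fingers":0},
    {"translation":[0,1.6,-0.3],"delta_rot":[0,0,0],"fingers":0},
    {"translation":[0,1.5,-0.4],"delta_rot":[0,0,0],"fingers":0},
    {"translation":[0,1.6,-0.3],"delta_rot":[0,0,0],"fingers":0},
    {"translation":[0,1.5,-0.4],"delta_rot":[0,0,0],"fingers":0},
  ],
)

```text
t: 27.2
ee_pos: [646.6, -243.8, 244.5]
orientation: [[0.0, 0.992, 0.126], [0.001, 0.126, -0.992], [-1.0, 0.0, -0.001]]
wrist_force: [0.1, 0.3, 0.5]
gripper_width: 0.4
```

```bash
python3 - <<'E'
from plan import *
from h import *
st()
for n,o in(("side",(200,20)),("top",(310,90))):
    im=robot.capture(n)[:,:,::-1]; cv2.imwrite(f"pics/{n}14.png",cv2.resize(im[o[1]:o[1]+150,o[0]:o[0]+200],(800,600),interpolation=cv2.INTER_CUBIC))
E
```

```text
t 27.2 p [ 646.6 -243.8  244.5] w 0.4 F [0.1 0.3 0.5] q [ 0.54  0.65 -0.41  1.    0.24  1.53  0.33]
[[0.0, 0.992, 0.126], [0.001, 0.126, -0.992], [-1.0, 0.0, -0.001]]
```

View pics/side14.png

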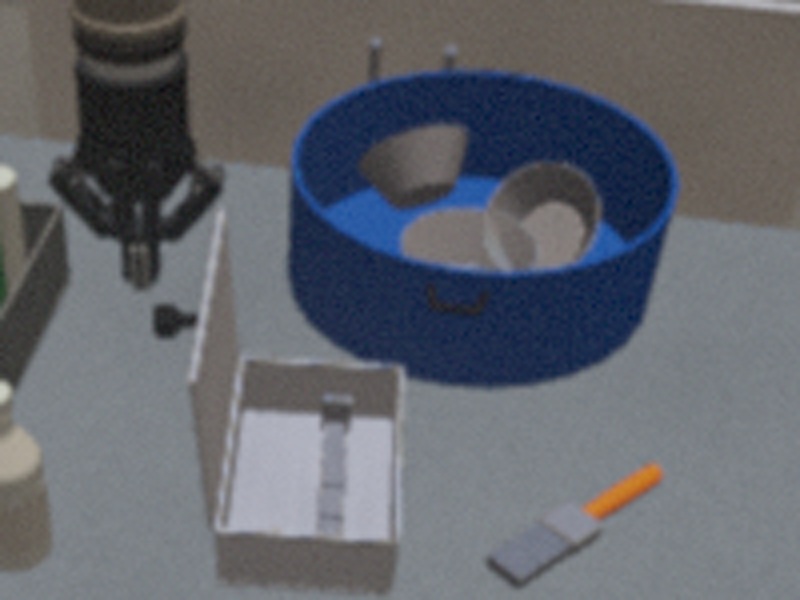

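View pics/top14.png

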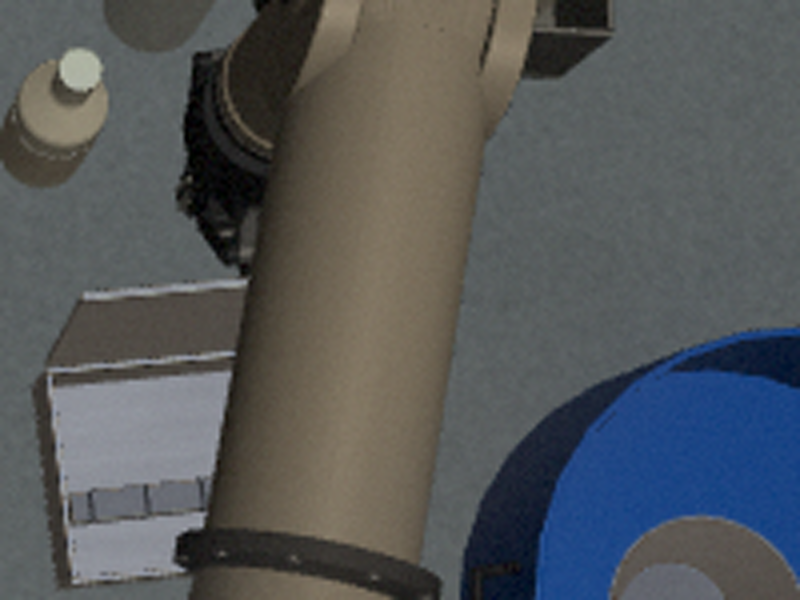

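The retractor lies flat in the case around (330,470), blade up at (337,405). The shut fingers are behind the lid. I'll lower them beside the knob and approach the lid.

>>> step_arm(
  rows=[
    {"translation":[1.0,0,0],"delta_rot":[0,0,0],"fingers":0},
    {"translation":[1.4,0,0],"delta_rot":[0,0,0],"fingers":0},
    {"translation":[1.4,0,0],"delta_rot":[0,0,0],"fingers":0},
    {"translation":[1.4,0,0],"delta_rot":[0,0,0],"fingers":0},
    {"translation":[1.0,0,0],"delta_rot":[0,0,0],"fingers":0},
    {"translation":[0,-0.4,0],"delta_rot":[0,0,0],"fingers":0},
    {"translation":[0,-0.5,0],"delta_rot":[0,0,0],"fingers":0},
    {"translation":[0,-0.5,0],"delta_rot":[0,0,0],"fingers":0},
    {"translation":[0,-0.4,0],"delta_rot":[0,0,0],"fingers":0},
    {"translation":[0,-0.3,0],"delta_rot":[0,0,0],"fingers":0},
  ],
)

```text
t: 28.3
ee_pos: [625.4, -247.0, 183.7]
orientation: [[0.002, 0.992, 0.125], [0.0, 0.125, -0.992], [-1.0, 0.002, 0.0]]
wrist_force: [-0.6, -0.0, -0.8]
gripper_width: -0.5
```

```bash
python3 - <<'E'
from plan import *
from h import *
st()
im=robot.capture("side")[:,:,::-1]; o=(200,40); cv2.imwrite("pics/side15.png",cv2.resize(im[o[1]:o[1]+120,o[0]:o[0]+160],(800,600),interpolation=cv2.INTER_CUBIC))
s=robot.get_state(); a=np.radians(6.95); d=np.array(s["ee_pos"])-[591,-296.5,65]
print("cx,cy,z",d[0]*np.cos(a)+d[1]*np.sin(a),-d[0]*np.sin(a)+d[1]*np.cos(a),d[2])
E
```

```text
t 28.3 p [ 625.4 -247.   183.7] w -0.5 F [-0.6 -0.  -0.8] q [ 0.58  0.63 -0.41  1.19  0.24  1.37  0.32]
[[0.002, 0.992, 0.125], [0.0, 0.125, -0.992], [-1.0, 0.002, 0.0]]
cx,cy,z 39.6980869120086 44.842044018728046 118.65912263936315
```

View pics/side15.png

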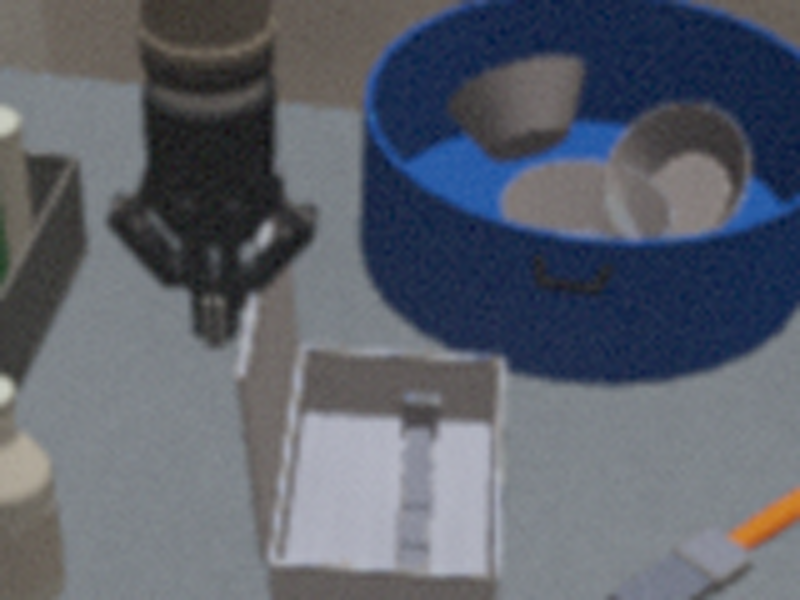

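```bash
cat > arc.py <<'E'
from plan import *
a=np.radians(6.95);CX=np.array([np.cos(a),np.sin(a),0]);H=np.array([591,-296.5,65.])
def tcp(th,r=128,cy=45,press=0):
    return H+CX*(-r*np.cos(th)+6*np.sin(th)+15)+np.array([-np.sin(a),np.cos(a),0])*cy+np.array([0,0,r*np.sin(th)+6*np.cos(th)-press])
E
python3 - <<'E'
from arc import *
R=tool(-83)
t0=tcp(1.6)
segs=[(H+CX*38+np.array([-np.sin(a),np.cos(a),0])*45+np.array([0,0,127]),R,2),(tcp(1.57),R,5)]+[(tcp(t),R,1) for t in (1.47,1.37,1.27)]
plan(segs)
E
```

```text
0 T [-0.4, -0.1, 0.0] R [0.1, 0.0, 0.0]
1 T [-0.4, -0.1, 0.0] R [0.1, 0.0, -0.1]
  -> [ 623.  -247.4  191.7]
2 T [0.0, -0.3, 0.0] R [0.0, 0.0, 0.0]
3 T [0.0, -0.3, 0.0] R [0.0, 0.0, 0.0]
4 T [0.0, -0.4, 0.0] R [0.0, 0.0, 0.0]
5 T [-0.1, -0.3, 0.0] R [0.0, 0.0, 0.0]
6 T [0.0, -0.4, 0.0] R [0.0, 0.0, 0.0]
  -> [ 606.1 -249.5  192.7]
7 T [0.0, -1.3, 0.0] R [0.0, 0.0, 0.0]
  -> [ 593.2 -251.1  192.7]
8 T [0.1, -1.2, 0.0] R [0.0, 0.0, 0.0]
  -> [ 581.3 -252.5  191.7]
9 T [0.3, -1.3, 0.0] R [0.0, 0.0, 0.0]
  -> [ 568.4 -254.1  188.7]
```

>>> step_arm(
  rows=[
    {"translation":[-0.4,-0.1,0],"delta_rot":[0,0,0],"fingers":0},
    {"translation":[-0.4,-0.1,0],"delta_rot":[0,0,0],"fingers":0},
    {"translation":[0,-0.3,0],"delta_rot":[0,0,0],"fingers":0},
    {"translation":[0,-0.3,0],"delta_rot":[0,0,0],"fingers":0},
    {"translation":[0,-0.4,0],"delta_rot":[0,0,0],"fingers":0},
    {"translation":[0,-0.4,0],"delta_rot":[0,0,0],"fingers":0},
    {"translation":[0,-0.5,0],"delta_rot":[0,0,0],"fingers":0},
    {"translation":[0,-0.8,0],"delta_rot":[0,0,0],"fingers":0},
    {"translation":[0,-0.8,0],"delta_rot":[0,0,0],"fingers":0},
    {"translation":[0,-0.8,0],"delta_rot":[0,0,0],"fingers":0},
  ],
)

```text
t: 29.35
ee_pos: [579.6, -252.3, 190.0]
orientation: [[-0.001, 0.992, 0.125], [0.001, 0.125, -0.992], [-1.0, -0.0, -0.001]]
wrist_force: [2.1, 0.5, -1.8]
gripper_width: 0.1
```

```bash
python3 - <<'E'
from arc import *
from h import *
st()
im=robot.capture("side")[:,:,::-1]; o=(200,40); cv2.imwrite("pics/side16.png",cv2.resize(im[o[1]:o[1]+120,o[0]:o[0]+160],(800,600),interpolation=cv2.INTER_CUBIC))
d=np.array(robot.get_state()["ee_pos"])-H; print("cx,z",d@CX,d[2])
R=tool(-83)
plan([(tcp(t),R,1) for t in np.arange(1.27,.3,-.1)])
E
```

```text
t 29.35 p [ 579.6 -252.3  190. ] w 0.1 F [ 2.1  0.5 -1.8] q [ 0.65  0.54 -0.42  1.32  0.22  1.33  0.36]
[[-0.001, 0.992, 0.125], [0.001, 0.125, -0.992], [-1.0, -0.0, -0.001]]
cx,z -7.557504167049945 125.19677143340934
0 T [0.1, -1.0, 0.0] R [0.1, -0.1, 0.1]
  -> [ 568.2 -254.2  189.2]
1 T [0.4, -1.2, 0.0] R [0.0, 0.0, 0.0]
  -> [ 556.2 -255.7  185.2]
2 T [0.5, -1.2, 0.0] R [0.0, 0.0, 0.0]
  -> [ 544.3 -257.1  180.2]
3 T [0.6, -1.1, 0.0] R [0.0, 0.0, 0.0]
  -> [ 533.4 -258.5  174.2]
4 T [0.8, -1.0, 0.0] R [0.0, 0.0, 0.0]
  -> [ 523.5 -259.7  166.3]
5 T [0.8, -1.0, 0.0] R [0.0, 0.0, 0.0]
  -> [ 513.5 -260.9  158.3]
6 T [0.9, -0.9, 0.0] R [0.0, 0.0, 0.0]
  -> [ 504.6 -262.   149.3]
7 T [1.0, -0.8, 0.0] R [0.0, 0.0, 0.0]
  -> [ 496.7 -263.   139.3]
8 T [1.1, -0.7, 0.0] R [0.0, 0.0, 0.0]
  -> [ 489.7 -263.9  128.3]
9 T [1.1, -0.6, 0.0] R [0.0, 0.0, 0.0]
  -> [ 483.7 -264.6  117.3]
```

View pics/side16.png

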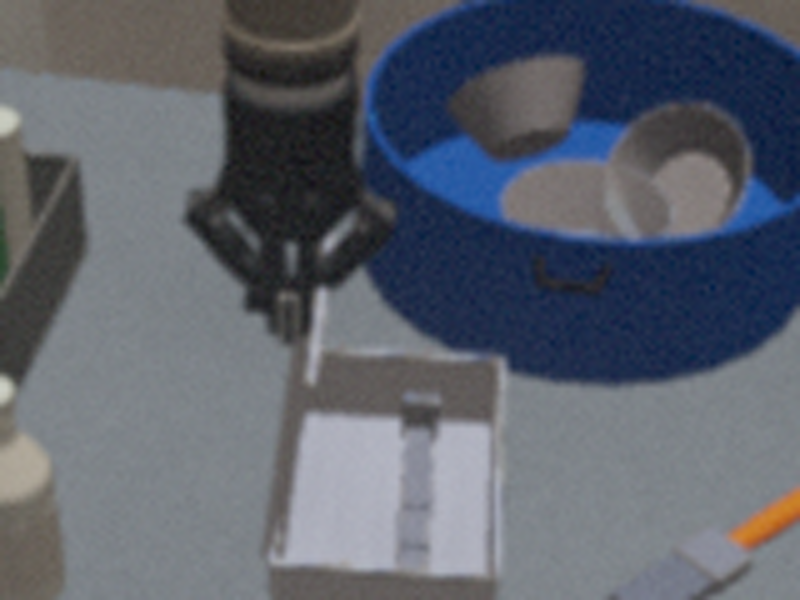

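The lid is following, now past upright, at about 2–3 N. I'll continue along the arc.

>>> step_arm(
  rows=[
    {"translation":[0.1,-1.0,0],"delta_rot":[0,0,0],"fingers":0},
    {"translation":[0.4,-1.2,0],"delta_rot":[0,0,0],"fingers":0},
    {"translation":[0.5,-1.2,0],"delta_rot":[0,0,0],"fingers":0},
    {"translation":[0.6,-1.1,0],"delta_rot":[0,0,0],"fingers":0},
    {"translation":[0.8,-1.0,0],"delta_rot":[0,0,0],"fingers":0},
    {"translation":[0.8,-1.0,0],"delta_rot":[0,0,0],"fingers":0},
    {"translation":[0.9,-0.9,0],"delta_rot":[0,0,0],"fingers":0},
    {"translation":[1.0,-0.8,0],"delta_rot":[0,0,0],"fingers":0},
    {"translation":[1.0,-0.7,0],"delta_rot":[0,0,0],"fingers":0},
    {"translation":[0.8,-0.5,0],"delta_rot":[0,0,0],"fingers":0},
  ],
)

```text
t: 30.4
ee_pos: [486.2, -264.8, 121.0]
orientation: [[-0.001, 0.992, 0.125], [0.0, 0.125, -0.992], [-1.0, -0.0, -0.0]]
wrist_force: [-0.5, -0.4, 1.1]
gripper_width: 0.2
```

```bash
python3 - <<'E'
from arc import *
from h import *
st()
im=robot.capture("side")[:,:,::-1]; o=(200,40); cv2.imwrite("pics/side17.png",cv2.resize(im[o[1]:o[1]+120,o[0]:o[0]+160],(800,600),interpolation=cv2.INTER_CUBIC))
d=np.array(robot.get_state()["ee_pos"])-H; print("cx,z",d@CX,d[2])
R=tool(-83)
plan([(tcp(t),R,1) for t in (.35,.28,.21,.15,.1,.05,0.02,0)])
E
```

```text
t 30.4 p [ 486.2 -264.8  121. ] w 0.2 F [-0.5 -0.4  1.1] q [ 0.78  0.44 -0.42  1.65  0.2   1.09  0.43]
[[-0.001, 0.992, 0.125], [0.0, 0.125, -0.992], [-1.0, -0.0, -0.0]]
cx,z -101.68264267625747 54.53597714016017
0 T [0.5, -0.1, 0.0] R [0.1, -0.1, 0.2]
  -> [ 483.7 -264.6  114.5]
1 T [0.8, -0.4, 0.0] R [0.0, 0.0, 0.0]
  -> [ 479.7 -265.1  106.5]
2 T [0.9, -0.2, 0.0] R [0.0, 0.0, 0.0]
  -> [ 477.7 -265.4   97.5]
3 T [0.7, -0.2, 0.0] R [0.0, 0.0, 0.0]
  -> [ 475.7 -265.6   90.5]
4 T [0.7, -0.1, 0.0] R [0.0, 0.0, 0.0]
  -> [ 474.7 -265.7   83.5]
5 T [0.6, -0.1, 0.0] R [0.0, 0.0, 0.0]
  -> [ 473.7 -265.9   77.5]
6 T [0.4, 0.0, 0.0] R [0.0, 0.0, 0.0]
  -> [ 473.7 -265.9   73.5]
7 T [0.3, 0.0, 0.0] R [0.0, 0.0, 0.0]
  -> [ 473.7 -265.8   70.5]
```

View pics/side17.png

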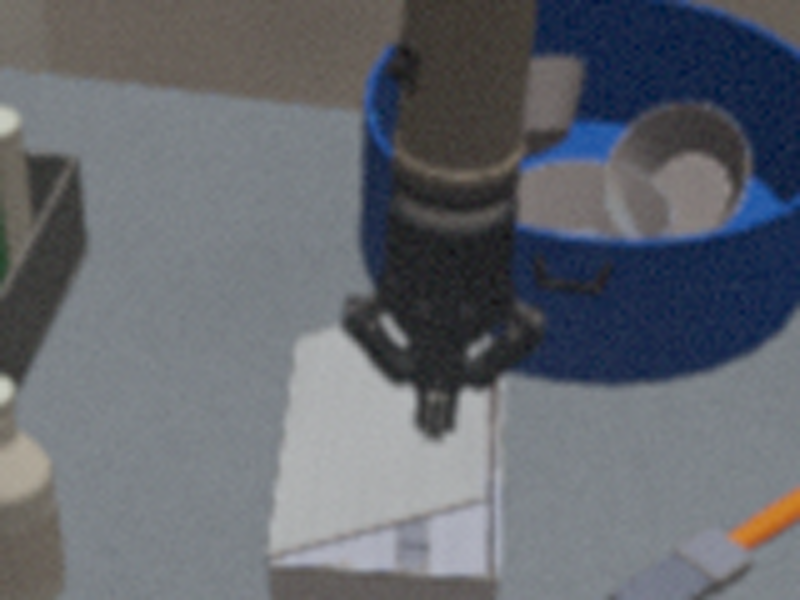

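Lid nearly shut at about 0.4 rad. I'll finish gently.

>>> step_arm(
  rows=[
    {"translation":[0.5,-0.1,0],"delta_rot":[0,0,0],"fingers":0},
    {"translation":[0.8,-0.4,0],"delta_rot":[0,0,0],"fingers":0},
    {"translation":[0.9,-0.2,0],"delta_rot":[0,0,0],"fingers":0},
    {"translation":[0.7,-0.2,0],"delta_rot":[0,0,0],"fingers":0},
    {"translation":[0.7,-0.1,0],"delta_rot":[0,0,0],"fingers":0},
    {"translation":[0.6,-0.1,0],"delta_rot":[0,0,0],"fingers":0},
    {"translation":[0.4,0,0],"delta_rot":[0,0,0],"fingers":0},
    {"translation":[0.2,0,0],"delta_rot":[0,0,0],"fingers":0},
    {"translation":[0,0,0],"delta_rot":[0,0,0],"fingers":0},
    {"translation":[0,0,0],"delta_rot":[0,0,0],"fingers":0},
  ],
)

```text
t: 31.45
ee_pos: [477.1, -265.2, 73.8]
orientation: [[0.001, 0.992, 0.126], [0.001, 0.126, -0.992], [-1.0, 0.001, -0.001]]
wrist_force: [0.1, 0.4, -0.5]
gripper_width: -0.1
```

>>> step_arm(
  rows=[
    {"translation":[0.1,0,0],"delta_rot":[0,0,0],"fingers":0},
    {"translation":[0,0,0],"delta_rot":[0,0,0],"fingers":0},
    {"translation":[0.1,0,0],"delta_rot":[0,0,0],"fingers":0},
    {"translation":[0,0,0],"delta_rot":[0,0,0],"fingers":0},
    {"translation":[0.1,0,0],"delta_rot":[0,0,0],"fingers":0},
    {"translation":[0,0,0],"delta_rot":[0,0,0],"fingers":0},
    {"translation":[0,0,0],"delta_rot":[0,0,0],"fingers":0},
    {"translation":[0,0,0],"delta_rot":[0,0,0],"fingers":0},
    {"translation":[0,0,0],"delta_rot":[0,0,0],"fingers":0},
    {"translation":[0,0,0],"delta_rot":[0,0,0],"fingers":0},
  ],
)

```text
t: 32.45
ee_pos: [477.1, -265.4, 71.6]
orientation: [[0.001, 0.992, 0.126], [0.0, 0.126, -0.992], [-1.0, 0.001, -0.0]]
wrist_force: [-2.6, 0.7, 5.8]
gripper_width: -0.2
```

```bash
python3 - <<'E'
from arc import *
from h import *
st()
im=robot.capture("side")[:,:,::-1]; o=(230,80); cv2.imwrite("pics/side18.png",cv2.resize(im[o[1]:o[1]+90,o[0]:o[0]+120],(800,600),interpolation=cv2.INTER_CUBIC))
E
```

```text
t 32.45 p [ 477.1 -265.4   71.6] w -0.2 F [-2.6  0.7  5.8] q [ 0.78  0.48 -0.41  1.73  0.22  0.98  0.42]
[[0.001, 0.992, 0.126], [0.0, 0.126, -0.992], [-1.0, 0.001, -0.0]]
```

View pics/side18.png

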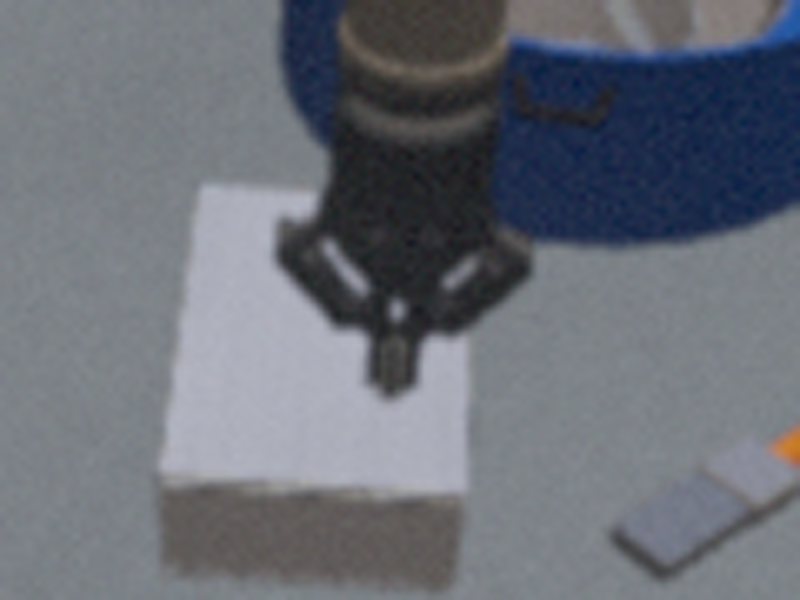

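It looks shut, but 6 N could still be hinge friction. I'll press a little more to check for a hard stop.

>>> step_arm(
  rows=[
    {"translation":[0.1,0,0],"delta_rot":[0,0,0],"fingers":0},
    {"translation":[0,0,0],"delta_rot":[0,0,0],"fingers":0},
    {"translation":[0.1,0,0],"delta_rot":[0,0,0],"fingers":0},
    {"translation":[0,0,0],"delta_rot":[0,0,0],"fingers":0},
    {"translation":[0,0,0],"delta_rot":[0,0,0],"fingers":0},
    {"translation":[0,0,0],"delta_rot":[0,0,0],"fingers":0},
    {"translation":[0,0,0],"delta_rot":[0,0,0],"fingers":0},
    {"translation":[0,0,0],"delta_rot":[0,0,0],"fingers":0},
    {"translation":[0,0,0],"delta_rot":[0,0,0],"fingers":0},
    {"translation":[0,0,0],"delta_rot":[0,0,0],"fingers":0},
  ],
)

```text
t: 33.5
ee_pos: [477.1, -265.4, 71.5]
orientation: [[0.001, 0.992, 0.126], [-0.0, 0.126, -0.992], [-1.0, 0.001, 0.001]]
wrist_force: [-5.4, 2.5, 15.9]
gripper_width: 0.3
```

A hard stop: force rises to 16 N with no movement at z=71.5, and a shut lid's top is at 71. I'll retreat straight up.

>>> step_arm(
  rows=[
    {"translation":[-0.3,0,0],"delta_rot":[0,0,0],"fingers":0},
    {"translation":[-0.8,0,0],"delta_rot":[0,0,0],"fingers":0},
    {"translation":[-1.5,0,0],"delta_rot":[0,0,0],"fingers":0},
    {"translation":[-2,0,0],"delta_rot":[0,0,0],"fingers":0},
    {"translation":[-2,0,0],"delta_rot":[0,0,0],"fingers":0},
    {"translation":[-2,0,0],"delta_rot":[0,0,0],"fingers":0},
    {"translation":[-2,0,0],"delta_rot":[0,0,0],"fingers":0},
    {"translation":[-2,0,0],"delta_rot":[0,0,0],"fingers":0},
    {"translation":[-1,0,0],"delta_rot":[0,0,0],"fingers":0},
    {"translation":[0,0,0],"delta_rot":[0,0,0],"fingers":0},
  ],
)

```text
t: 34.5
ee_pos: [477.7, -266.0, 206.2]
orientation: [[0.004, 0.992, 0.125], [-0.001, 0.125, -0.992], [-1.0, 0.004, 0.001]]
wrist_force: [0.6, 0.4, 0.2]
gripper_width: -0.0
```

```bash
python3 - <<'E'
from arc import *
from h import *
st()
for n,o in(("side",(230,70)),("top",(310,130))):
    im=robot.capture(n)[:,:,::-1]; cv2.imwrite(f"pics/{n}19.png",cv2.resize(im[o[1]:o[1]+120,o[0]:o[0]+160],(800,600),interpolation=cv2.INTER_CUBIC))
    cv2.imwrite(f"pics/{n}19full.png",im)
E
```

```text
t 34.5 p [ 477.7 -266.   206.2] w -0.0 F [0.6 0.4 0.2] q [ 0.8   0.35 -0.43  1.55  0.15  1.27  0.47]
[[0.004, 0.992, 0.125], [-0.001, 0.125, -0.992], [-1.0, 0.004, 0.001]]
```

View pics/side19.png

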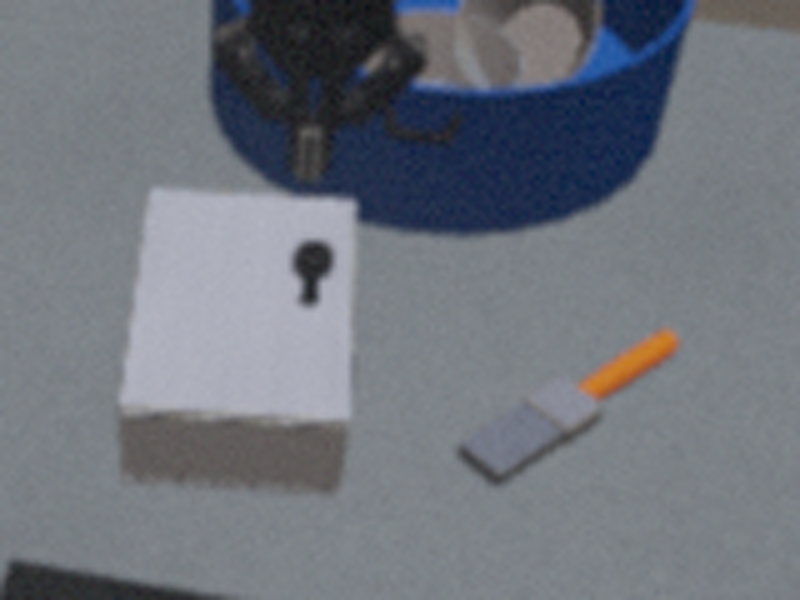

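View pics/top19full.png

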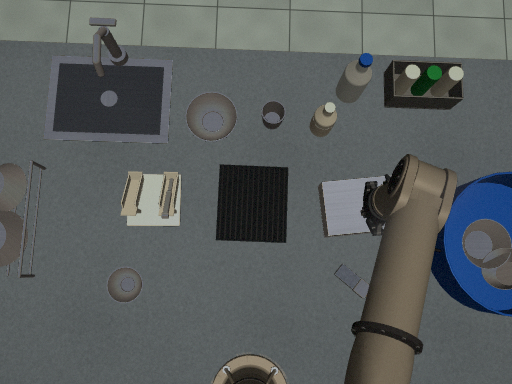

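The lid is flat on the case, with the knob standing at (312,265) in the side crop. The bystanders sit at the same pixels as at the start, the elevator is still in its trough, and the robot is clear. Handing in.

```bash
python3 - <<'E'
from bench import robot
print(robot.hand_in())
E
```

```text
the job is handed in; nothing more can be done
None
```

I moved the retractor from the rack to the mat, then into the case, shut the lid and handed the job in at about 34.6 s. The hand-in reports no verdict.

**What I did:**
- **Mat:** I gripped the retractor by its overhanging handle end, levelled it on the way and released it flat. Its measured origin was about 2 mm from the mat centre.
- **Case:** I regripped it near its balance point, turned it about 83° and lowered it until I felt about 7 N of floor contact. I let go with only a small opening because the gripper knuckles were close to the case wall.
- **Lid:** I pushed it along its arc from behind with shut fingers, at roughly 1 rad/s or less and 2–3 N.

**Last checks:**
- **Retractor:** the picture taken just before closing showed it flat in the case. I could not see it after the lid was shut.
- **Lid:** it met a hard stop. Force rose to 16 N with no further movement, with the fingertips at 71.5 mm against 71 mm for a shut lid. The final side picture shows it flat on the rim.
- **Surroundings:** the elevator, bowls, cup and soap sit where they started in the final pictures. The brush was partly hidden in the top view but looked unmoved in the side view. The robot is about 135 mm above the lid and touches nothing.

**What disagreed:**
- The rack heights I measured were about 7 mm lower than the stated geometry, so I used the measured grip point.
- In the first grip the retractor's nose hung 2–3° low, so the handle dropped a few millimetres at most when I released it on the mat.

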